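# Set the straightedge to a tile's glazed edge

### The arm

A 6-joint arm with a two-finger parallel gripper is mounted at the origin on the work surface. World frame = base frame: x ahead of the robot, y to its left, z up, the work surface at z = 0. Lengths are in m, angles in rad, forces in N, time in s.
With the tool pointing down it reaches from about 0.375 to 0.925 m from the base axis. Payload 5.7 kg.
Tool frame: the origin (TCP) lies between the finger pads; the fingertips stand 19 mm ahead of it and the grasp point (between the pads) is the TCP; x points along the fingers, z is the direction in which the jaws open and shut, and the axes are right-handed (so a half turn about x gives the same grasp; the last joint's range is limited). The gripper opens to 88 mm and grips with 3 to 60 N. Pads are 20 mm wide; open, the fingers measure 115 mm over their backs; the gripper's body (75 mm by 178 mm) begins 61 mm behind the grasp point.
Start: joints at [-1.244, 0.359, 1.51, -0, 1.272, -0.115], TCP at [0.257, -0.542, 0.242] pointing down, gripper open.
Joint ranges: [-2.97, 2.97], [-1.01, 2.36], [0.21, 2.38], [-0.96, 4.11], [0.2, 2.71], [-2.98, 2.98]. Speed limits (rad/s): [2.39, 2.39, 3.14, 3.14, 3.14, 3.14].

### API

Orientations are given as a 3x3 rotation matrix whose columns are the frame's x, y, z axes.
In Python, from bench import r gives the robot as it stands.
- The arm moves only by the tool carry_out, never from a script. Its argument "motion" is text: rows parted by semicolons, each of 4 numbers parted by spaces: the shift along the tool's x, y, z in m, then the turn about the tool's x in degrees. A call has 1 to 10 rows; each row is the pose to reach, as a shift and turn from the pose commanded when the call began, along the tool's axes at that moment; what a row does not reach only later rows make up. A row lasts 1/8 s, in which the tool goes at most 62.5 mm and 10.7 degrees, less where a joint would pass 70% of its speed; a pose out of reach is approached as far as the arm can. A call with a gripper value outside its range is refused whole. "grip" is the opening in per cent of the stroke, from 0 (shut) to 100 (fully open), set as the call begins (left out, the last holds). The fingers move at their own pace and stop on an object; "grip_force" is the grip in N (left out, the last holds). Time passes only in rows, so rows that repeat a pose let the fingers close. It gives the time, the measured TCP pose, the force and the opening at its end, in the units of the state.
- r.get_obs(): the state, without advancing time (a new reading comes with each control period).
- r.read_camera(name): name is "scene" or "top" or "wrist"; returns a dict with "img" (480x640x3 uint8, blue, green, red), "K" (3x3 intrinsics, pixels), "rvec" (rotation vector, rad) and "tvec" (3), from world to camera coordinates, as OpenCV has them. Camera axes: x right, y down, z forward; pixel columns grow to the right and rows downward; lengths in m; the calibration is good to about 2 mm. A picture is of the moment at which its call begins. There is no depth.
- r.sign_off(): hands the job in, once; it reports no verdict.
Trained networks look in a picture, given as the dict that the camera call returned (one of the last four; its "shot" number tells which), for a name from the list of things; names that differ only in an ending like _2 or _b are one class to them, and where a whole thing is asked for, a point or a joint stands for the part that bears it (a point fixed in the world has none). Each returns a list of dicts, best first, with "confidence" (0 to 1); they miss things now and then, are a little off and sometimes report something else, mostly with a low value. They report only what shows in the picture. A call takes as long as a camera call. They do not tell look-alikes from the thing itself.
- r.boxes_of(picture, label): "point" ([column, row] in pixels, amid what is visible of it).
- r.silhouettes(picture, label): "region" (480x640 bool, what is visible of it) and "point" ([column, row] in pixels, amid what is visible of it).
The state is a dict: "clock": time; "joints": joint angles; "qvel": joint speeds; "tau": joint torques, N m; "eef_pos": TCP position; "tool_rot": TCP orientation; "wrist_force": force on the tool from outside, world axes, zero at the start; "torque": the same for the moment, N m; "gripper_width": finger opening in m.
Only numpy, scipy, OpenCV 4.12 (cv2) and the standard library are available. Lean on these libraries where they do the work, as an engineer would, in place of code of your own. Each camera call takes 0.05 s, during which the arm holds its last target.

### The job

A tile is ready to be ruled, but the hand bridge stands astride it. First lift the bridge off and hang it squarely and level across the middle of the wooden rail, astride it with one leg on each side; then lay the straightedge flat on the table, flush along the tile's blue edge and covering that whole edge. Do not shove the tile out of its place, and leave everything else standing where it is.

Things in the scene. Friction and masses are not known exactly. Their poses are not given: they have to be found in the camera images.
- tile: loose terracotta tile, 150 (its x) x 110 (its y) x 14 thick, 0.65 kg, lying flat on the table. Origin at the centre of its underside. The blue edge is the long side face at its y = +55 mm; a blue band 16 mm wide runs along it on the top.
- bridge: dark wooden hand bridge, an upside-down U, 0.2 kg, loose, astride the tile. Deck 164 (its y) x 36 (its x), underside 60 and top 70 above its feet; at each end a leg 12 (y) x 36 (x) x 60 tall, 140 clear between them. Yellow grip block 28 x 28 on the middle of the deck, 70 to 106 above the feet. Origin midway between the feet, at foot level.
- straightedge: aluminium straightedge, 0.25 kg, loose, lying flat: base plate 200 (its x) x 48 (its y) x 8 thick, both long sides (y = +-24 mm) are straight working edges. A red grip bar 110 long (x) x 16 thick (y) stands along its middle from 8 to 44 mm above the underside. Origin at the centre of its underside.
- rail: fixed wooden rail on two steel posts, level batten 190 long (its x) x 36 wide (its y) x 16 thick, top 100 mm above the table; posts at x = +-83 mm with feet 50 x 60 x 8. Origin on the table under its middle.
- bottle: bystander to leave alone: amber squeeze bottle with orange cap, 60 diameter, 150 tall. Origin at the centre of its underside.
- jar: bystander to leave alone: glaze jar with blue cap, 60 diameter, 60 tall. Origin at the centre of its underside.
- scraper: bystander to leave alone: flat steel kidney scraper 125 x 55 x 6 lying on the table. Origin at the centre of its underside.
- brush_mug: bystander to leave alone: blue mug of brushes, 72 diameter, 180 tall with the brushes. Origin at the centre of its underside.
- tile_stack: bystander to leave alone: stack of small tiles 90 x 90 x 38, behaves as one block. Origin at the centre of its underside.
There are look-alikes about, which are no part of the job. Several things have the shape of the straightedge; the one meant has the colours described above.

How it is judged:
By the outcome, as a careful person would: the job done as asked, in the order asked, and still so for the second after the job is handed in, with the robot touching nothing.
It also fails if it takes over 69 s, if anything falls off the work surface, if the arm or the gripper's body presses on something with over 40 N, if the wrist force passes 120 N, or if a joint passes its speed limit or range.

## Working session

There is one attempt and no reset: what is moved stays moved. The work goes in short steps, Python scripts to look and compute and a tool call to move; the robot and the scene stay as the last step left them, time stands still between calls to the robot, and variables do not carry over. Pictures are saved under pics/ and viewed, and the job is handed in when it is done.

Besides the shell and the picture viewer there is one more tool, called by a JSON object that holds its "method" and its "body". carry_out: Moves the arm, as the interface text tells. Its arguments: {"type":"object","properties":{"motion":{"type":"string"},"grip":{"type":"number"},"grip_force":{"type":"number"}},"required":["motion"]}

```bash
ls; mkdir -p pics
cat > h.py <<'E'
import numpy as np, cv2
from bench import r
def P(c):
    R=cv2.Rodrigues(np.array(c["rvec"],float))[0]; return np.array(c["K"],float),R,np.array(c["tvec"],float).ravel()
def ray(c,px,z):
    K,R,t=P(c); d=R.T@np.linalg.solve(K,np.array([px[0],px[1],1.0])); o=-R.T@t
    return o+d*(z-o[2])/d[2]
def proj(c,X):
    return cv2.projectPoints(np.array(X,float).reshape(-1,3),np.array(c["rvec"],float),np.array(c["tvec"],float),np.array(c["K"],float),None)[0].reshape(-1,2)
E
python3 - <<'E'
from h import *
import pickle
for n in ["scene","top","wrist"]:
    c=r.read_camera(n); cv2.imwrite(f"pics/{n}0.png",c["img"]); pickle.dump(c,open(n+"0.pkl","wb"))
    K,R,t=P(c); print(n,K[0],(-R.T@t).round(3),R.round(2).tolist())
o=r.get_obs(); print(o)
E
```

```text
pics
scene [549.37616458   0.         318.75086006] [ 1.109 -0.925  0.918] [[0.82, 0.58, 0.01], [0.36, -0.5, -0.78], [-0.45, 0.64, -0.62]]
top [573.20395652   0.         319.51047602] [ 0.271 -0.031  1.47 ] [[-0.01, -1.0, -0.01], [-0.99, 0.01, -0.16], [0.16, 0.01, -0.99]]
wrist [340.47209736   0.         317.03944988] [ 0.326 -0.508  0.382] [[0.43, -0.9, -0.0], [-0.87, -0.41, 0.28], [-0.25, -0.12, -0.96]]
{'clock': 0.15, 'joints': array([-1.24412359e+00,  3.59358269e-01,  1.51121243e+00, -3.43139027e-05,
        1.27255262e+00, -1.15112787e-01]), 'qvel': array([-0.00029605, -0.00150775, -0.00275802, -0.00020057, -0.00115907,
        0.00125653]), 'tau': array([-3.00036363e-04, -5.15756178e+01, -2.71009272e+01,  6.74403040e-02,
        3.05864972e-02, -7.55225915e-05]), 'eef_pos': array([ 0.25633152, -0.54188503,  0.24098068]), 'tool_rot': array([[-5.22244993e-04,  9.03985411e-01,  4.27562981e-01],
       [ 1.43919125e-03,  4.27563276e-01, -9.03984277e-01],
       [-9.99998828e-01,  1.43243638e-04, -1.52430067e-03]]), 'wrist_force': array([-0.44018433,  0.10869768,  0.06786496]), 'torque': array([-0.02152249, -0.02916571, -0.01646724]), 'gripper_width': 0.08786103705008173}
```

View pics/scene0.png

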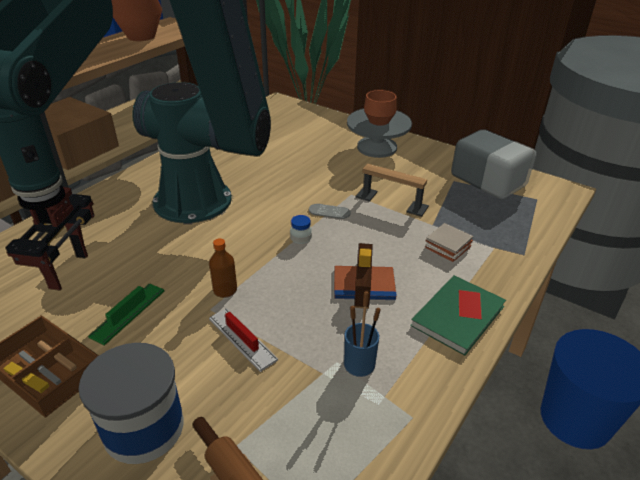

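View pics/top0.png

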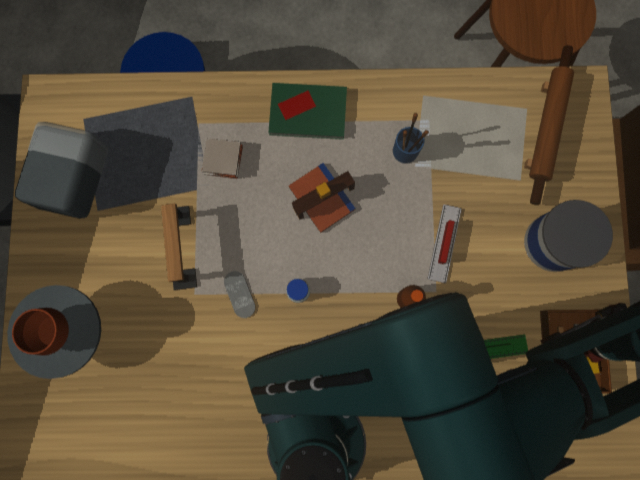

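View pics/wrist0.png

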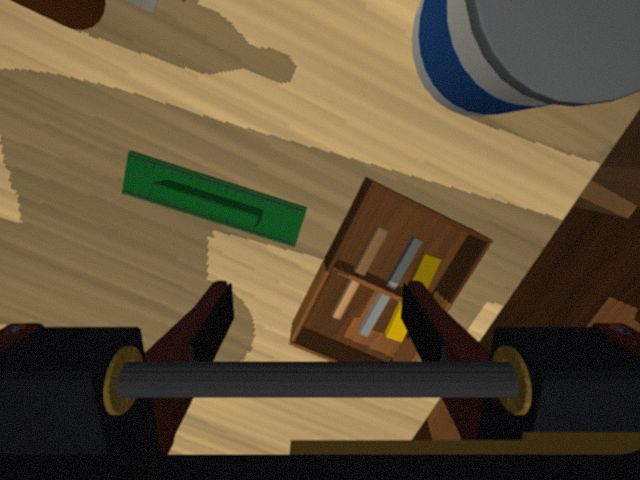

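The scene view has the aluminium straightedge with its red grip at about (243,338), the bridge astride the tile at about (365,270) and the rail at about (395,185). A green look-alike straightedge sits at (127,312). In the top view these are the straightedge at (446,243), bridge (323,195), rail (174,245). Next I'll zoom in to measure.

Run:
```python
import cv2,pickle
t=pickle.load(open("top0.pkl","rb"))["img"]; s=pickle.load(open("scene0.pkl","rb"))["img"]
def crop(im,x,y,w,h,f,n): cv2.imwrite(f"pics/{n}.png",cv2.resize(im[y:y+h,x:x+w],None,fx=f,fy=f,interpolation=cv2.INTER_CUBIC))
crop(t,280,155,85,85,7,"a1"); crop(t,150,195,65,100,6,"a2"); crop(t,420,195,55,95,6,"a3"); crop(s,320,230,90,85,7,"a4")
```

```text
(no output)
```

View pics/a1.png

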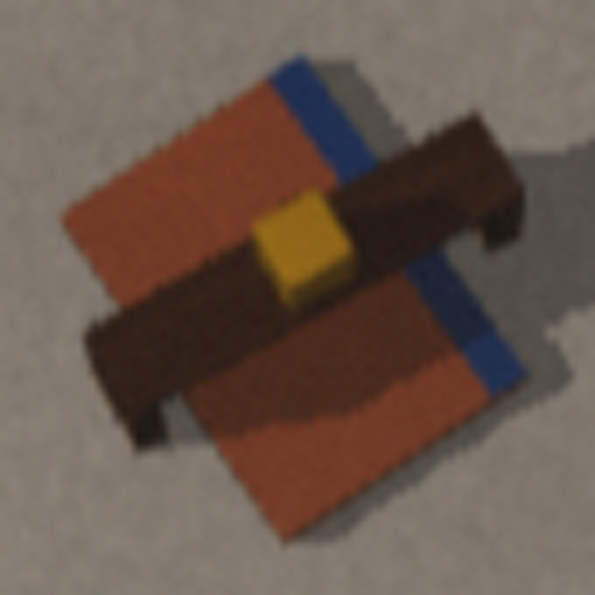

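View pics/a2.png

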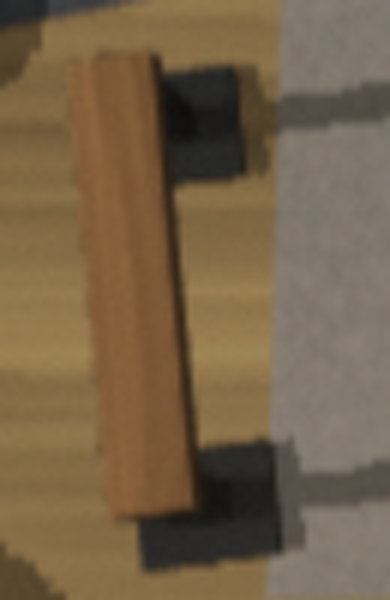

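View pics/a3.png

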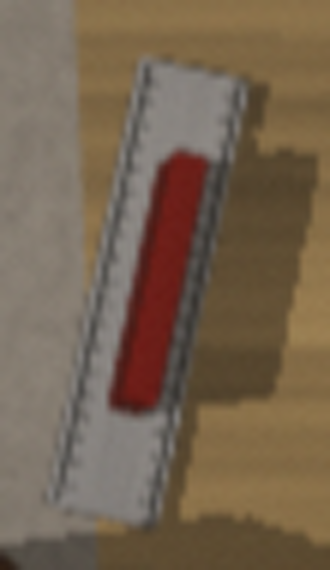

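View pics/a4.png

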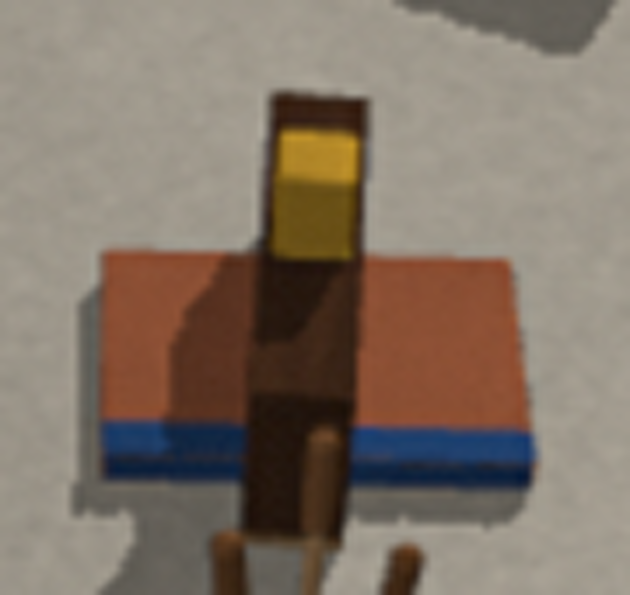

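```bash
cat > m.py <<'E'
from h import *
import pickle
from scipy.optimize import least_squares
t=pickle.load(open("top0.pkl","rb")); s=pickle.load(open("scene0.pkl","rb"))
def px(x0,y0,f,pts): return [((a+.5)/f-.5+x0,(b+.5)/f-.5+y0) for a,b in pts]
def fit(z,L,W,pts,c=t,dim=True):
    X=np.array([ray(c,p,z) for p in pts]); cen=X[:,:2].mean(0)
    n=len(X); e=[np.linalg.norm(X[(i+1)%n]-X[i]).round(4) for i in range(n)]
    R=[(L/2,W/2),(L/2,-W/2),(-L/2,-W/2),(-L/2,W/2)]
    best=None
    for k in range(4):
      for sg in(1,-1):
        M=np.array(R)[::sg]; M=np.roll(M,k,0)
        A=X[:,:2]-cen; 
        th=np.arctan2((M[:,0]*A[:,1]-M[:,1]*A[:,0]).sum(),(M*A).sum())
        Q=np.array([[np.cos(th),-np.sin(th)],[np.sin(th),np.cos(th)]])
        res=np.sqrt(((A-M@Q.T)**2).sum(1).mean())
        if best is None or res<best[0]-1e-6: best=(res,th)
    print("cen",cen.round(4),"yaw",np.degrees(best[1]).round(1),"rms",best[0].round(4),"edges",e)
    return X
if __name__=="__main__":
    print("bridge grip");fit(.106,.028,.028,px(280,155,7,[(252,235),(318,190),(352,245),(285,292)]))
    print("bridge deck"); 
    for p in px(280,155,7,[(85,335),(480,112),(522,185),(130,410)]): print(ray(t,p,.07).round(4))
    print("tile");T=fit(.014,.15,.11,px(280,155,7,[(62,218),(300,57),(527,375),(285,540)])); print(T.round(4))
    print("rail");fit(.1,.19,.036,px(150,195,6,[(70,60),(158,52),(198,508),(112,518)]))
    print("se");fit(.008,.2,.048,px(420,195,6,[(143,58),(245,82),(155,522),(50,497)]))
    print("scene tile");T=fit(.014,.15,.11,px(320,230,7,[(104,250),(512,260),(535,433),(104,422)]),s);
    print("scene grip");fit(.106,.028,.028,px(320,230,7,[(280,128),(360,131),(357,183),(277,180)]),s)
    for n,X in [("bottle",(400,300)),]: pass
    for l in ["bottle","jar","scraper","brush_mug","tile_stack","straightedge","rail"]:
        print(l)
E
python3 m.py
```

```text
bridge grip
cen [ 0.615  -0.0236] yaw 32.4 rms 0.0025 edges [np.float64(0.0281), np.float64(0.0231), np.float64(0.0288), np.float64(0.0235)]
bridge deck
[0.5903 0.0544 0.07  ]
[ 0.6708 -0.088   0.07  ]
[ 0.6435 -0.1026  0.07  ]
[0.5628 0.0384 0.07  ]
tile
cen [ 0.6169 -0.0197] yaw 34.0 rms 0.0012 edges [np.float64(0.1083), np.float64(0.1483), np.float64(0.1089), np.float64(0.1479)]
[[ 0.6479  0.0663  0.014 ]
 [ 0.7089 -0.0232  0.014 ]
 [ 0.5859 -0.106   0.014 ]
 [ 0.5249 -0.0158  0.014 ]]
rail
cen [0.4898 0.3436] yaw 6.8 rms 0.001 edges [np.float64(0.0361), np.float64(0.1883), np.float64(0.0346), np.float64(0.1892)]
se
cen [ 0.4941 -0.3347] yaw -14.0 rms 0.0024 edges [np.float64(0.045), np.float64(0.1959), np.float64(0.0454), np.float64(0.1961)]
scene tile
cen [ 0.6166 -0.0154] yaw 33.6 rms 0.0087 edges [np.float64(0.1488), np.float64(0.0927), np.float64(0.149), np.float64(0.0927)]
scene grip
cen [ 0.6191 -0.0266] yaw 120.7 rms 0.0007 edges [np.float64(0.0273), np.float64(0.0284), np.float64(0.0268), np.float64(0.0284)]
bottle
jar
scraper
brush_mug
tile_stack
straightedge
rail
```

Run:
```python
import cv2,pickle
s=pickle.load(open("scene0.pkl","rb"))["img"]
def crop(im,x,y,w,h,f,n): cv2.imwrite(f"pics/{n}.png",cv2.resize(im[y:y+h,x:x+w],None,fx=f,fy=f,interpolation=cv2.INTER_CUBIC))
crop(s,350,155,90,70,8,"b1"); crop(s,200,295,85,80,7,"b2")
```

```text
(no output)
```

View pics/b1.png

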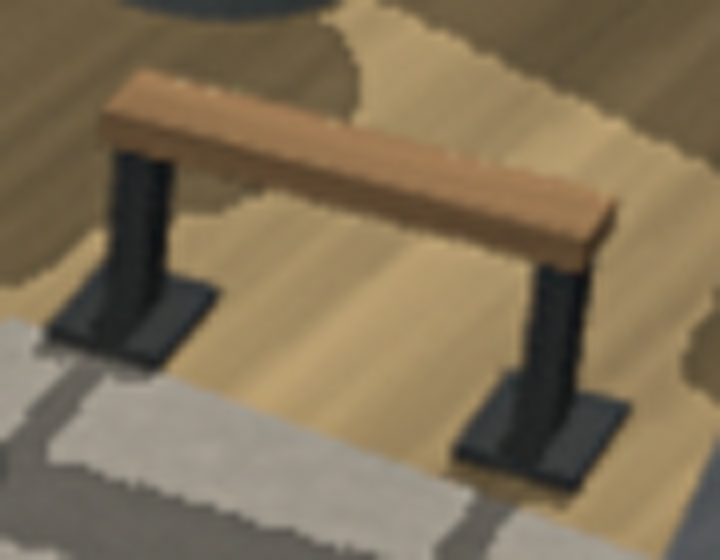

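View pics/b2.png

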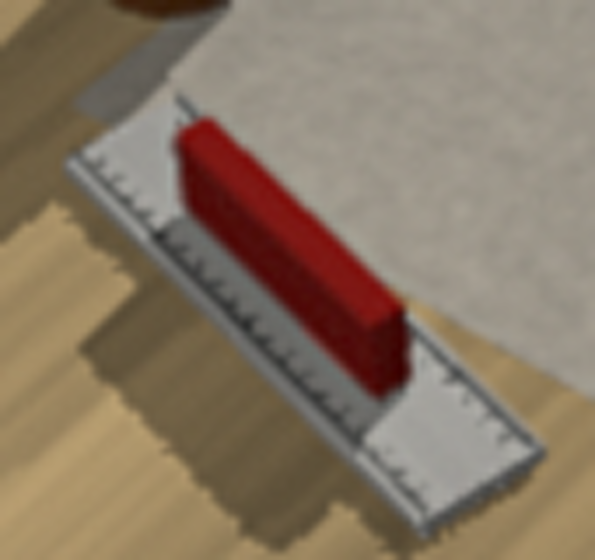

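```bash
cat > n.py <<'E'
from m import *
print("rail s");fit(.1,.19,.036,px(350,155,8,[(145,68),(614,202),(582,243),(102,118)]),s)
print("se s");X=fit(.008,.2,.048,px(200,295,7,[(167,80),(545,450),(420,525),(70,160)]),s);print(X.round(3))
print("se bar");X=fit(.044,.11,.016,px(420,195,6,[(163,155),(208,157),(155,412),(113,408)]),t);print(X.round(3))
print("se bar s");X=fit(.044,.11,.016,px(200,295,7,[(208,118),(405,302),(370,325),(178,135)]),s);print(X.round(3))
print("tile s");fit(.014,.15,.11,px(320,230,7,[(104,250),(512,260),(535,458),(104,453)]),s)
t2=r.read_camera("top")
h=dict(bottle=.15,jar=.06,brush_mug=.09)
s2=r.read_camera("scene")
def tri(pa,pb):
    A=[];b=[]
    for c,p in((t2,pa),(s2,pb)):
        K,R,tt=P(c);d=R.T@np.linalg.solve(K,np.array([*p,1.]));d/=np.linalg.norm(d);o=-R.T@tt
        M=np.eye(3)-np.outer(d,d);A.append(M);b.append(M@o)
    return np.linalg.solve(sum(A),sum(b))
for l in ["bottle","jar","brush_mug","tile_stack","scraper"]:
    a=r.boxes_of(t2,l);b=r.boxes_of(s2,l)
    print(l,a[:1],b[:1], tri(a[0]["point"],b[0]["point"]).round(3) if a and b else None)
# caps manually
print("bottle cap",tri((417,296),(220,246)))
E
python3 n.py
python3 - <<'E'
import cv2,pickle
s=pickle.load(open("scene0.pkl","rb"))["img"]; t=pickle.load(open("top0.pkl","rb"))["img"]
def crop(im,x,y,w,h,f,n): cv2.imwrite(f"pics/{n}.png",cv2.resize(im[y:y+h,x:x+w],None,fx=f,fy=f,interpolation=cv2.INTER_CUBIC))
crop(s,195,230,55,80,7,"c1");crop(t,380,100,100,215,2.7,"c2"); crop(s,330,290,60,95,6,"c3")
E
```

```text
rail s
cen [0.4952 0.339 ] yaw 6.4 rms 0.0033 edges [np.float64(0.1868), np.float64(0.032), np.float64(0.1848), np.float64(0.0415)]
se s
cen [ 0.4939 -0.3368] yaw -14.1 rms 0.0046 edges [np.float64(0.2098), np.float64(0.0459), np.float64(0.1975), np.float64(0.0462)]
[[ 0.395 -0.288  0.008]
 [ 0.599 -0.34   0.008]
 [ 0.586 -0.384  0.008]
 [ 0.395 -0.335  0.008]]
se bar
cen [ 0.4908 -0.332 ] yaw -13.5 rms 0.0018 edges [np.float64(0.0189), np.float64(0.111), np.float64(0.0175), np.float64(0.1099)]
[[ 0.545 -0.336  0.044]
 [ 0.544 -0.355  0.044]
 [ 0.436 -0.328  0.044]
 [ 0.438 -0.31   0.044]]
se bar s
cen [ 0.4959 -0.3368] yaw -13.7 rms 0.0031 edges [np.float64(0.1049), np.float64(0.0135), np.float64(0.1053), np.float64(0.0115)]
[[ 0.446 -0.319  0.044]
 [ 0.548 -0.343  0.044]
 [ 0.546 -0.356  0.044]
 [ 0.444 -0.33   0.044]]
tile s
cen [ 0.6203 -0.0214] yaw 33.9 rms 0.002 edges [np.float64(0.1488), np.float64(0.1053), np.float64(0.1479), np.float64(0.1083)]
bottle [{'point': [409.9, 296.2], 'confidence': 0.88}] [{'point': [221.9, 270.8], 'confidence': 0.96}] [ 0.352 -0.236  0.059]
jar [{'point': [297.0, 291.7], 'confidence': 0.69}] [{'point': [299.1, 231.8], 'confidence': 0.74}] [0.371 0.044 0.015]
brush_mug [{'point': [409.5, 142.7], 'confidence': 0.97}] [{'point': [362.6, 347.9], 'confidence': 0.78}] [ 0.748 -0.246  0.054]
tile_stack [{'point': [222.7, 156.2], 'confidence': 0.72}] [{'point': [445.4, 243.7], 'confidence': 0.9}] [0.725 0.236 0.014]
scraper [{'point': [237.2, 293.5], 'confidence': 0.63}] [{'point': [328.4, 211.8], 'confidence': 0.88}] [ 0.367  0.198 -0.005]
bottle cap [ 0.35175474 -0.23790551  0.13536771]
```

View pics/c2.png

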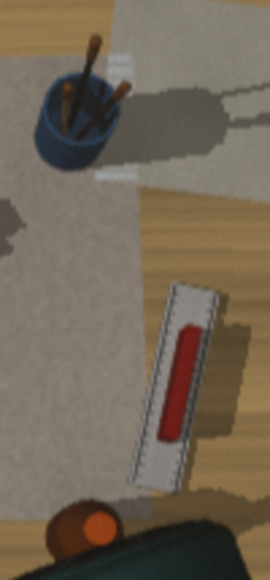

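View pics/c1.png

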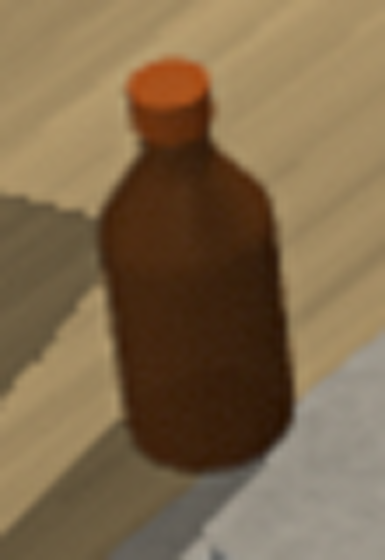

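View pics/c3.png

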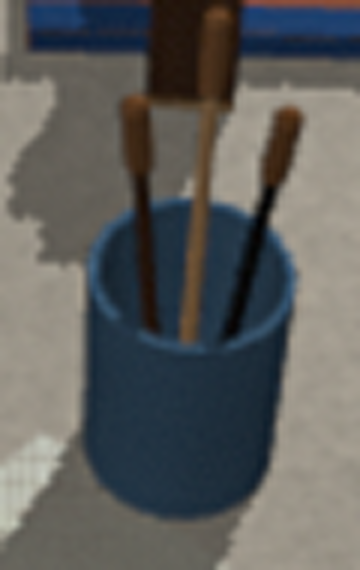

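{"method": "carry_out", "body": {"motion": "-0.02 0.15 -0.09 0; -0.03 0.547 -0.313 -4.4; -0.03 0.547 -0.313 -4.4; -0.03 0.547 -0.313 -4.4; -0.03 0.547 -0.313 -4.4; -0.03 0.547 -0.313 -4.4; -0.03 0.547 -0.313 -4.4; -0.03 0.547 -0.313 -4.4; -0.03 0.547 -0.313 -4.4; -0.03 0.547 -0.313 -4.4"}}

```text
clock: 2.0
eef_pos: [0.6148, -0.0287, 0.2717]
tool_rot: [[0.001, 0.868, 0.496], [-0.0, 0.496, -0.868], [-1.0, 0.0, 0.0]]
wrist_force: [0.3, -0.6, 0.1]
gripper_width: 0.0877
```

{"method": "carry_out", "body": {"motion": "0 0 0 0; 0 0 0 0"}}

```text
clock: 2.25
eef_pos: [0.6132, -0.0307, 0.2711]
tool_rot: [[-0.001, 0.868, 0.496], [-0.0, 0.496, -0.868], [-1.0, -0.001, -0.0]]
wrist_force: [0.1, 0.1, 1.3]
gripper_width: 0.088
```

```bash
cat > snap.py <<'E'
from h import *
import pickle,sys
n=sys.argv[1]
for k in sys.argv[2:]:
    c=r.read_camera(k); pickle.dump(c,open(f"{k}{n}.pkl","wb")); cv2.imwrite(f"pics/{k}{n}.png",c["img"])
o=r.get_obs(); print(o["clock"],o["eef_pos"].round(4),o["tool_rot"].round(4).tolist(),"F",o["wrist_force"].round(2),"T",o["torque"].round(2),o["gripper_width"],o["joints"].round(2))
z=o["tool_rot"][:,2]; print("zyaw",np.degrees(np.arctan2(z[1],z[0])))
E
python3 snap.py 1 wrist
```

```text
2.3 [ 0.6129 -0.0313  0.2712] [[-0.0011, 0.8687, 0.4954], [-0.0004, 0.4954, -0.8687], [-1.0, -0.0011, -0.0002]] F [-0.12 -1.04 -1.04] T [-0.01  0.01 -0.04] 0.08782051618730763 [-0.16  0.36  1.44 -0.    1.35  0.89]
zyaw -60.3065948266415
```

View pics/wrist1.png

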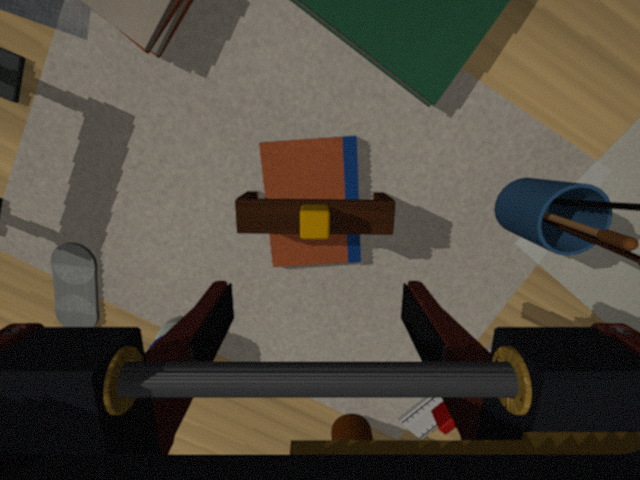

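```bash
python3 - <<'E'
import cv2,pickle
s=pickle.load(open("wrist1.pkl","rb"))["img"]
def crop(im,x,y,w,h,f,n): cv2.imwrite(f"pics/{n}.png",cv2.resize(im[y:y+h,x:x+w],None,fx=f,fy=f,interpolation=cv2.INTER_CUBIC))
crop(s,225,125,180,150,4.4,"d1")
E
python3 snap.py 1b wrist
```

```text
2.35 [ 0.6128 -0.0317  0.2713] [[-0.0009, 0.8691, 0.4946], [-0.0002, 0.4946, -0.8691], [-1.0, -0.0009, -0.0002]] F [-0.36  0.23 -0.16] T [ 0.01  0.04 -0.02] 0.08749877304011659 [-0.16  0.35  1.44 -0.    1.35  0.89]
zyaw -60.35805076819525
```

View pics/d1.png

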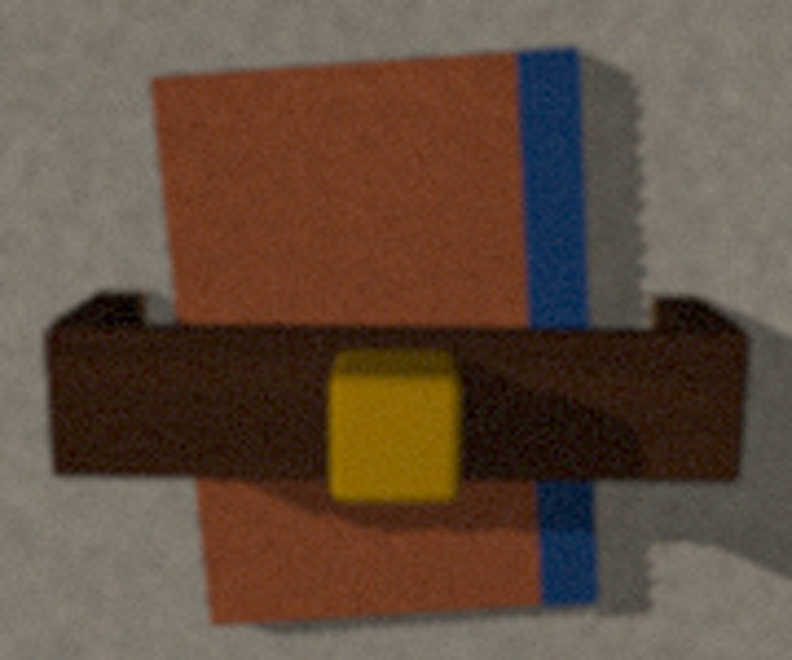

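Run:
```python
from m import *
w=pickle.load(open("wrist1.pkl","rb"))
print("grip");fit(.106,.028,.028,px(225,125,4.4,[(330,372),(459,374),(458,501),(329,499)]),w)
print("deck");fit(.07,.164,.036,px(225,125,4.4,[(48,328),(746,330),(740,479),(56,473)]),w)
print("tile");X=fit(.014,.15,.11,px(225,125,4.4,[(153,78),(578,48),(597,604),(213,622)]),w);print(X.round(4))
```

```text
grip
cen [ 0.6185 -0.0233] yaw 29.0 rms 0.0007 edges [np.float64(0.0267), np.float64(0.0272), np.float64(0.0273), np.float64(0.0272)]
deck
cen [ 0.6187 -0.0238] yaw -60.6 rms 0.0019 edges [np.float64(0.1598), np.float64(0.0352), np.float64(0.1611), np.float64(0.0342)]
tile
cen [ 0.6192 -0.0196] yaw 33.4 rms 0.0015 edges [np.float64(0.1081), np.float64(0.1491), np.float64(0.1083), np.float64(0.1471)]
[[ 0.651   0.0665  0.014 ]
 [ 0.7108 -0.0237  0.014 ]
 [ 0.5866 -0.1061  0.014 ]
 [ 0.5284 -0.0149  0.014 ]]
```

{"method": "carry_out", "body": {"motion": "0.04 0.009 -0.004 0; 0.08 0.009 -0.004 0; 0.11 0.009 -0.004 0; 0.13 0.009 -0.004 0; 0.13 0.009 -0.004 0; 0.13 0.009 -0.004 0"}}

```text
clock: 3.1
eef_pos: [0.6198, -0.0236, 0.1424]
tool_rot: [[0.001, 0.869, 0.495], [-0.0, 0.495, -0.869], [-1.0, 0.001, 0.001]]
wrist_force: [0.5, -0.2, 0.9]
gripper_width: 0.088
```

```bash
python3 snap.py 2 wrist
```

```text
3.15 [ 0.6201 -0.0234  0.1427] [[0.0019, 0.869, 0.4948], [-0.0002, 0.4948, -0.869], [-1.0, 0.0015, 0.0011]] F [ 0.35 -0.11  0.53] T [-0.01  0.02  0.04] 0.08762958910548774 [-0.15  0.49  1.57  0.    1.08  0.9 ]
zyaw -60.34501108597947
```

View pics/wrist2.png

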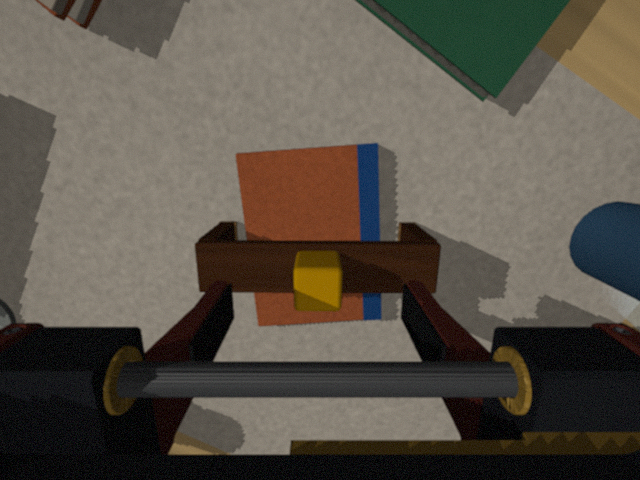

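The block at (318,280) is centred between the fingers (232 and 402), so I'll descend and grip.

{"method": "carry_out", "body": {"motion": "0.03 -0.001 0 0; 0.049 -0.001 0 0; 0.049 -0.001 0 0; 0.049 -0.001 0 0; 0.049 -0.001 0 0"}}

```text
clock: 3.78
eef_pos: [0.6196, -0.0232, 0.0938]
tool_rot: [[0.002, 0.869, 0.496], [-0.0, 0.496, -0.869], [-1.0, 0.002, 0.001]]
wrist_force: [0.3, 0.3, -1.1]
gripper_width: 0.0874
```

{"method": "carry_out", "body": {"motion": "0 0 0 0; 0 0 0 0; 0 0 0 0; 0 0 0 0; 0 0 0 0", "grip": 0, "grip_force": 35}}

```text
clock: 4.4
eef_pos: [0.6186, -0.0231, 0.0923]
tool_rot: [[-0.0, 0.868, 0.496], [0.0, 0.496, -0.868], [-1.0, -0.0, -0.0]]
wrist_force: [0.4, -0.1, -0.0]
gripper_width: 0.0412
```

{"method": "carry_out", "body": {"motion": "0 0 0 0; 0 0 0 0; 0 0 0 0"}}

```text
clock: 4.78
eef_pos: [0.6187, -0.0232, 0.0924]
tool_rot: [[0.0, 0.868, 0.496], [-0.0, 0.496, -0.868], [-1.0, 0.0, 0.0]]
wrist_force: [0.4, -0.7, -0.4]
gripper_width: 0.0279
```

{"method": "carry_out", "body": {"motion": "-0.02 0 0 0; -0.06 0 0 0; -0.11 0 0 0; -0.17 0 0 0; -0.18 0 0 0; -0.18 0 0 0"}}

```text
clock: 5.52
eef_pos: [0.6184, -0.023, 0.2723]
tool_rot: [[0.0, 0.869, 0.496], [0.0, 0.496, -0.869], [-1.0, 0.0, -0.0]]
wrist_force: [0.3, 0.6, -2.5]
gripper_width: 0.0274
```

```bash
python3 snap.py 3 wrist scene
```

```text
5.625 [ 0.6171 -0.0229  0.27  ] [[-0.0042, 0.8685, 0.4956], [0.0007, 0.4957, -0.8685], [-1.0, -0.0033, -0.0027]] F [-0.58  0.19 -2.69] T [ 0.01 -0.02 -0.01] 0.02774952367017752 [-0.15  0.36  1.43  0.    1.35  0.9 ]
zyaw -60.28732533937931
```

View pics/wrist3.png

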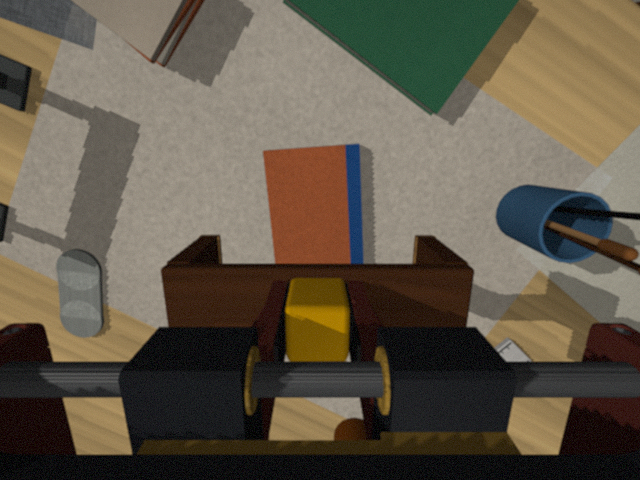

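View pics/scene3.png

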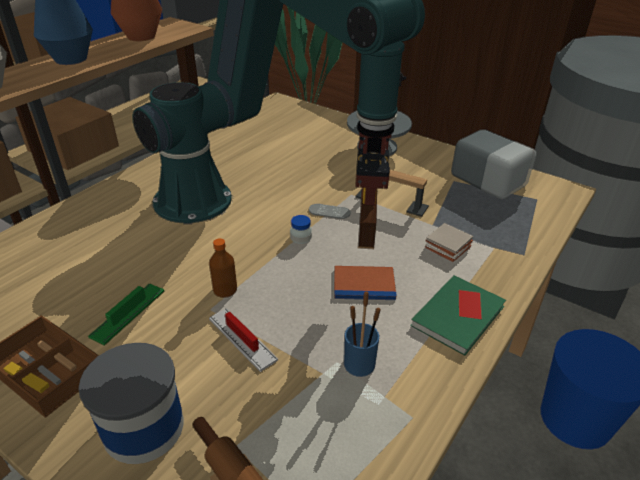

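{"method": "carry_out", "body": {"motion": "0 -0.04 -0.429 22.9; 0 -0.04 -0.429 22.9; 0 -0.04 -0.429 22.9; 0 -0.04 -0.429 22.9; 0 -0.04 -0.429 22.9; 0 -0.04 -0.429 22.9; 0 -0.04 -0.429 22.9; 0 -0.04 -0.429 22.9; 0 -0.04 -0.429 22.9; 0 -0.04 -0.429 22.9"}}

```text
clock: 6.88
eef_pos: [0.3718, 0.3285, 0.2716]
tool_rot: [[-0.001, 0.993, 0.117], [-0.001, 0.117, -0.993], [-1.0, -0.001, 0.001]]
wrist_force: [-0.1, -0.9, -1.5]
gripper_width: 0.0277
```

```bash
python3 snap.py 4 wrist
```

```text
6.925 [0.3719 0.3285 0.2719] [[-0.0008, 0.9932, 0.1166], [-0.0008, 0.1166, -0.9932], [-1.0, -0.0009, 0.0007]] F [-0.42 -0.28 -2.76] T [ 0.05 -0.02  0.02] 0.02764374266454617 [ 0.58  0.18  1.69 -0.    1.28  2.04]
zyaw -83.30142320592903
```

View pics/wrist4.png

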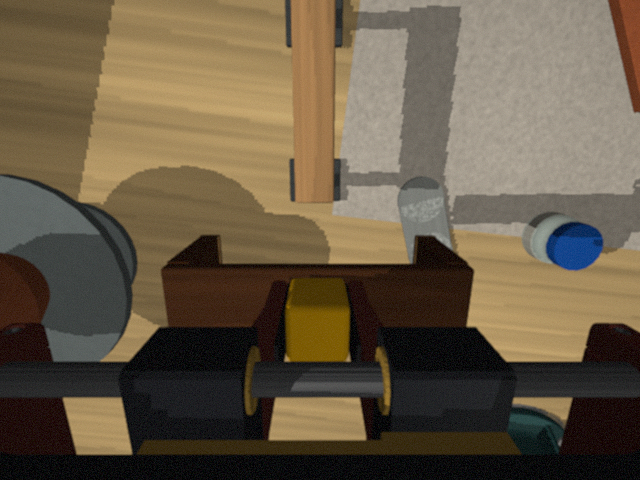

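Run:
```python
import cv2,pickle
s=pickle.load(open("wrist4.pkl","rb"))["img"]
cv2.imwrite("pics/e1.png",cv2.resize(s[0:215,270:360],None,fx=2.7,fy=2.7,interpolation=cv2.INTER_CUBIC))
cv2.imwrite("pics/e2.png",cv2.resize(s[150:215,270:360],None,fx=8,fy=8,interpolation=cv2.INTER_CUBIC))
```

```text
(no output)
```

View pics/e1.png

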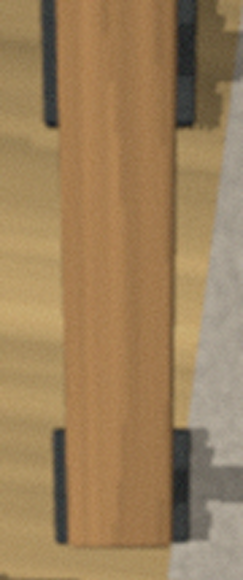

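View pics/e2.png

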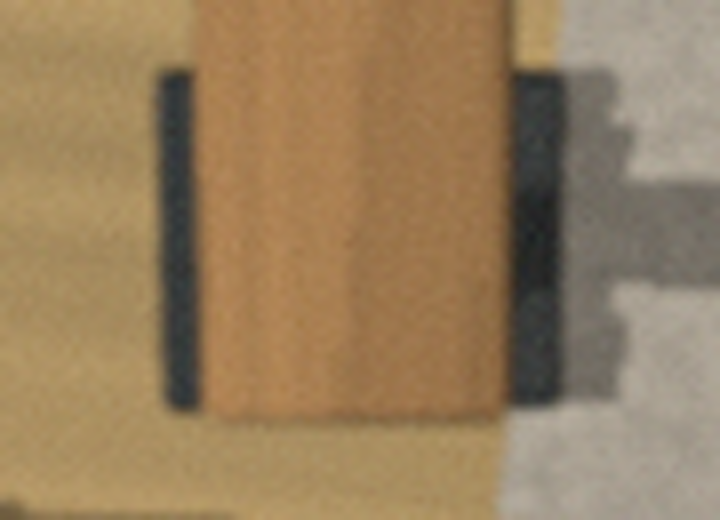

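Run:
```python
from m import *
w=pickle.load(open("wrist4.pkl","rb"))
a=px(270,150,8,[(203,412),(503,412)]); b=px(270,0,2.7,[(57,0),(176,0),(62,270),(173,270)])
A=[ray(w,p,.1) for p in a];B=[ray(w,p,.1) for p in b]
for q in A+B: print(q.round(4))
n=(A[0]+A[1])/2; f=(B[0]+B[1])/2; d=(f-n);d/=np.linalg.norm(d); print("yaw L/R/mid",[np.degrees(np.arctan2(v[1],v[0])).round(2) for v in (B[0]-A[0],B[1]-A[1],d)]); print("cen",n+.095*d)
for c,(z,pp) in dict().items(): pass
# foot near edge: width center
```

```text
[0.3971 0.3528 0.1   ]
[0.4011 0.3184 0.1   ]
[0.5556 0.3716 0.1   ]
[0.5596 0.337  0.1   ]
[0.483  0.3632 0.1   ]
[0.487  0.3284 0.1   ]
yaw L/R/mid [np.float64(6.78), np.float64(6.69), np.float64(6.73)]
cen [0.49344914 0.34674647 0.1       ]
```

{"method": "carry_out", "body": {"motion": "0 0.06 -0.003 0; 0 0.122 -0.003 0; 0 0.122 -0.003 0; 0.04 0.122 -0.003 0; 0.08 0.122 -0.003 0; 0.11 0.122 -0.003 0; 0.12 0.122 -0.003 0; 0.12 0.122 -0.003 0; 0.12 0.122 -0.003 0"}}

```text
clock: 8.05
eef_pos: [0.493, 0.3475, 0.1539]
tool_rot: [[0.002, 0.993, 0.118], [0.001, 0.118, -0.993], [-1.0, 0.002, -0.001]]
wrist_force: [-0.2, 0.2, -1.4]
gripper_width: 0.0279
```

```bash
python3 snap.py 5 wrist scene top
```

```text
8.2 [0.4928 0.3475 0.1538] [[0.002, 0.9929, 0.1187], [0.0012, 0.1186, -0.9929], [-1.0, 0.0021, -0.001]] F [-0.84 -0.01 -2.18] T [0.   0.01 0.  ] 0.027630841573191556 [0.5  0.45 1.6  0.   1.09 1.95]
zyaw -83.18574722559954
```

View pics/wrist5.png

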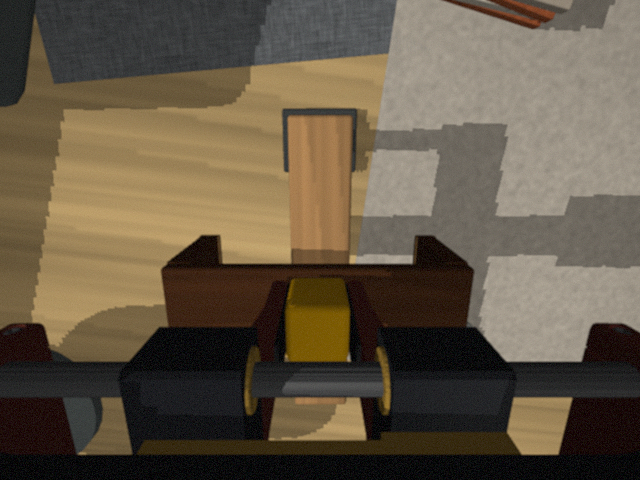

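View pics/scene5.png

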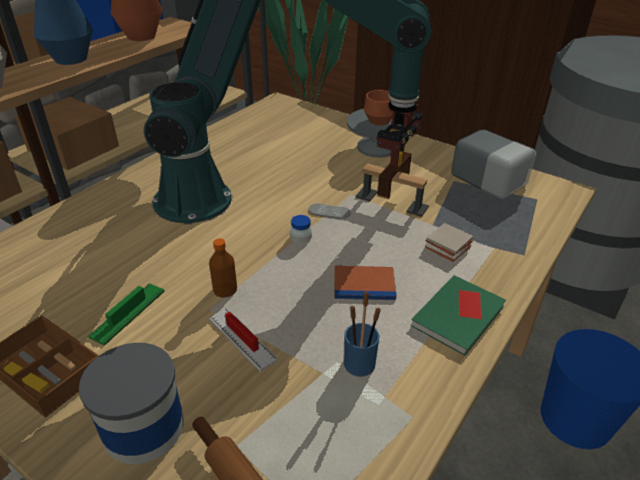

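```bash
python3 - <<'E'
from m import *
w=pickle.load(open("wrist5.pkl","rb"))
for row in (112,115): 
  e=ray(w,(320,row),.1); d=np.array([np.cos(np.radians(6.75)),np.sin(np.radians(6.75)),0]); print(e.round(4),(e-.095*d).round(4))
e=ray(w,(320,404),.1);print(e.round(4),(e+.095*d).round(4))
E
python3 - <<'E'
import cv2
s=cv2.imread("pics/wrist5.png");cv2.imwrite("pics/f1.png",cv2.resize(s[95:275,260:380],None,fx=3.3,fy=3.3,interpolation=cv2.INTER_CUBIC))
s=cv2.imread("pics/scene5.png");cv2.imwrite("pics/f2.png",cv2.resize(s[110:230,345:445],None,fx=5,fy=5,interpolation=cv2.INTER_CUBIC))
E
```

```text
[0.5869 0.3581 0.1   ] [0.4926 0.347  0.1   ]
[0.5854 0.358  0.1   ] [0.4911 0.3468 0.1   ]
[0.3997 0.3356 0.1   ] [0.4941 0.3468 0.1   ]
```

View pics/f1.png

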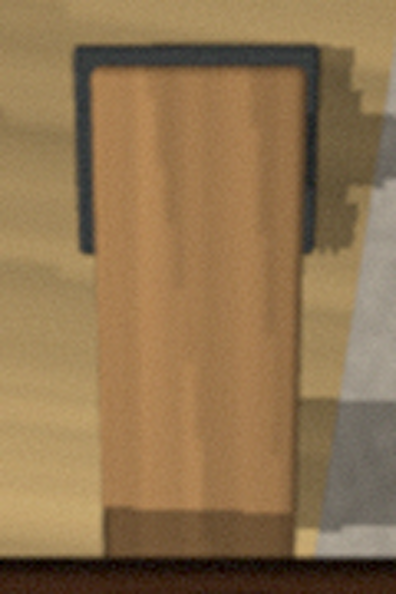

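View pics/f2.png

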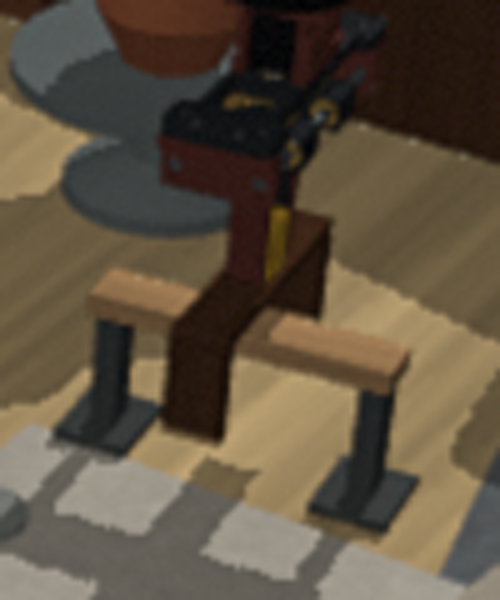

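{"method": "carry_out", "body": {"motion": "0.01 0 0.001 0; 0.017 0 0.001 0; 0.019 0 0.001 0; 0.02 0 0.001 0; 0.021 0 0.001 0; 0.0215 0 0.001 0; 0.0215 0 0.001 0; 0.0215 0 0.001 0"}}

```text
clock: 9.2
eef_pos: [0.4916, 0.3459, 0.1324]
tool_rot: [[-0.0, 0.993, 0.119], [-0.0, 0.119, -0.993], [-1.0, -0.0, 0.0]]
wrist_force: [-4.9, -3.2, 10.7]
gripper_width: 0.0278
```

```bash
python3 snap.py 6
```

```text
9.2 [0.4916 0.3459 0.1324] [[-0.0005, 0.9929, 0.1188], [-0.0003, 0.1188, -0.9929], [-1.0, -0.0005, 0.0002]] F [-4.92 -3.2  10.65] T [-0.47  0.83  0.  ] 0.02782313702807017 [ 0.5   0.47  1.62 -0.    1.04  1.95]
zyaw -83.17717241625637
```

{"method": "carry_out", "body": {"motion": "-0.0005 0 0 0; -0.0005 0 0 0; -0.0005 0 0 0"}}

```text
clock: 9.57
eef_pos: [0.4916, 0.3459, 0.1324]
tool_rot: [[-0.001, 0.993, 0.119], [-0.0, 0.119, -0.993], [-1.0, -0.001, 0.0]]
wrist_force: [-4.3, -2.0, 8.0]
gripper_width: 0.0282
```

{"method": "carry_out", "body": {"motion": "0 0 0 0; 0 0 0 0; 0 0 0 0; 0 0 0 0; 0 0 0 0", "grip": 80}}

```text
clock: 10.2
eef_pos: [0.4922, 0.3462, 0.1314]
tool_rot: [[-0.0, 0.993, 0.119], [0.0, 0.119, -0.993], [-1.0, -0.0, -0.0]]
wrist_force: [-0.5, 0.6, 0.1]
gripper_width: 0.0696
```

{"method": "carry_out", "body": {"motion": "-0.02 0 0 0; -0.06 0 0 0; -0.1 0 0 0; -0.14 0 0 0; -0.14 -0.06 0 0; -0.14 -0.12 0 0; -0.14 -0.12 0 0; -0.14 -0.12 0 0"}}

```text
clock: 11.2
eef_pos: [0.3736, 0.3323, 0.2719]
tool_rot: [[0.002, 0.993, 0.119], [0.001, 0.119, -0.993], [-1.0, 0.002, -0.001]]
wrist_force: [0.2, 0.7, 0.3]
gripper_width: 0.0705
```

```bash
python3 snap.py 7 wrist scene
python3 - <<'E'
import cv2
s=cv2.imread("pics/scene7.png");cv2.imwrite("pics/f3.png",cv2.resize(s[110:230,345:445],None,fx=5,fy=5,interpolation=cv2.INTER_CUBIC))
E
```

```text
11.3 [0.3745 0.3324 0.2717] [[0.0012, 0.993, 0.1183], [0.0007, 0.1183, -0.993], [-1.0, 0.0013, -0.0006]] F [ 0.43  0.38 -0.07] T [ 0.04 -0.02  0.  ] 0.07034762351683212 [ 0.59  0.19  1.68 -0.    1.28  2.04]
zyaw -83.20816075568928
```

View pics/wrist7.png

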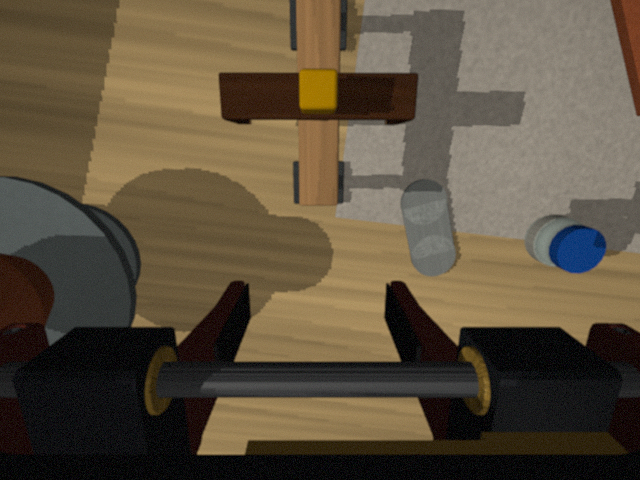

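View pics/f3.png

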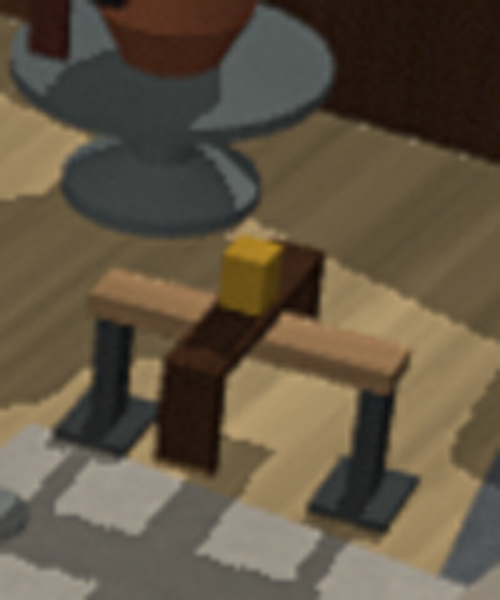

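{"method": "carry_out", "body": {"motion": "0 0.085 0.345 10; 0 0.085 0.345 10; 0 0.085 0.345 10; 0 0.085 0.345 10; 0 0.085 0.345 10; 0 0.085 0.345 10; 0 -0.017 0.655 20.8; 0 -0.017 0.655 20.8; 0 -0.017 0.655 20.8; 0 -0.017 0.655 20.8"}}

```text
clock: 12.55
eef_pos: [0.4491, -0.249, 0.2713]
tool_rot: [[0.001, 0.97, -0.243], [-0.0, -0.243, -0.97], [-1.0, 0.001, 0.0]]
wrist_force: [1.5, 0.7, 0.4]
gripper_width: 0.0704
```

```bash
python3 snap.py 8
```

```text
12.55 [ 0.4491 -0.249   0.2713] [[0.0007, 0.9701, -0.2428], [-0.0003, -0.2428, -0.9701], [-1.0, 0.0008, 0.0001]] F [1.46 0.7  0.37] T [ 0.04 -0.02  0.04] 0.07041378060549391 [-0.64  0.21  1.65  0.    1.28  1.18]
zyaw -104.05034125033514
```

{"method": "carry_out", "body": {"motion": "0 0.003 0.04 0; 0 0.003 0.065 0; 0 0.003 0.065 0; 0 0.003 0.065 0", "grip": 60}}

```text
clock: 13.05
eef_pos: [0.4364, -0.3095, 0.2711]
tool_rot: [[-0.0, 0.97, -0.242], [0.001, -0.242, -0.97], [-1.0, -0.0, -0.001]]
wrist_force: [-0.2, -0.0, -0.1]
gripper_width: 0.0525
```

```bash
python3 snap.py 9 wrist
```

```text
13.1 [ 0.4364 -0.309   0.2711] [[-0.0003, 0.9704, -0.2415], [0.0008, -0.2415, -0.9704], [-1.0, -0.0004, -0.0007]] F [ 0.77 -0.19 -0.71] T [ 0.08  0.03 -0.05] 0.0525328948424081 [-0.75  0.24  1.61  0.    1.29  1.07]
zyaw -103.97763194311669
```

View pics/wrist9.png

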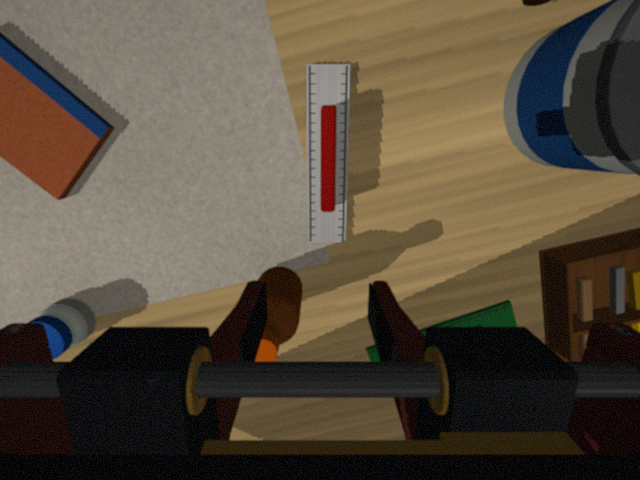

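Run:
```python
from m import *
w=pickle.load(open("wrist9.pkl","rb"))
im=w["img"][45:255,285:375]; cv2.imwrite("pics/g1.png",cv2.resize(im,None,fx=2.8,fy=2.8,interpolation=cv2.INTER_CUBIC))
im=w["img"][55:115,295:365]; cv2.imwrite("pics/g2.png",cv2.resize(im,None,fx=8,fy=8,interpolation=cv2.INTER_CUBIC))
im=w["img"][200:250,295:365]; cv2.imwrite("pics/g3.png",cv2.resize(im,None,fx=8,fy=8,interpolation=cv2.INTER_CUBIC))
```

```text
(no output)
```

View pics/g2.png

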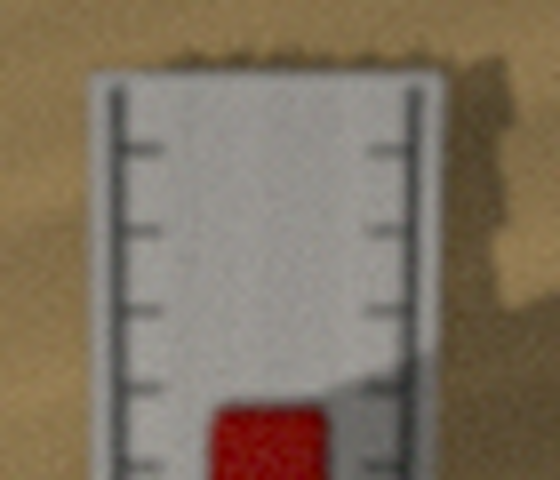

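View pics/g3.png

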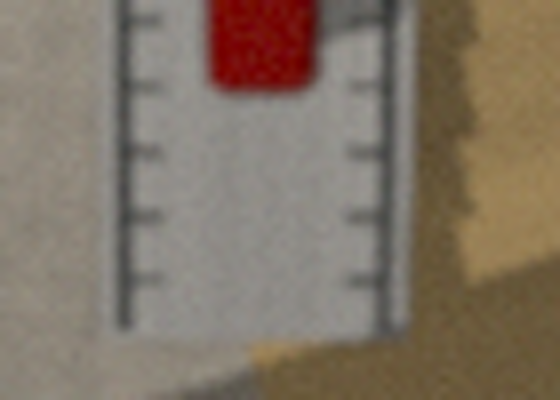

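Run:
```python
from m import *
w=pickle.load(open("wrist9.pkl","rb"))
a=px(295,55,8,[(92,72),(442,74)]); b=px(295,200,8,[(405,336),(110,326)])
print("plate");X=fit(.008,.2,.048,a+b,w);print(X.round(4)); m1=(X[0]+X[1])/2;m2=(X[2]+X[3])/2; d=m1-m2; print(np.degrees(np.arctan2(d[1],d[0])))
a=px(295,55,8,[(212,405),(328,407)]); b=px(295,200,8,[(315,90),(212,88)])
print("bar");X=fit(.044,.11,.016,a+b,w)
m1=(X[0]+X[1])/2;m2=(X[2]+X[3])/2; d=m1-m2; print(np.degrees(np.arctan2(d[1],d[0])))
```

```text
plate
cen [ 0.4945 -0.3353] yaw -14.1 rms 0.002 edges [np.float64(0.0468), np.float64(0.1974), np.float64(0.0455), np.float64(0.1961)]
[[ 0.5958 -0.3364  0.008 ]
 [ 0.5841 -0.3817  0.008 ]
 [ 0.3927 -0.3333  0.008 ]
 [ 0.4054 -0.2896  0.008 ]]
-14.001335895278439
bar
cen [ 0.4942 -0.3347] yaw -14.1 rms 0.0016 edges [np.float64(0.0146), np.float64(0.1072), np.float64(0.0141), np.float64(0.1072)]
-14.035588391674642
```

{"method": "carry_out", "body": {"motion": "0 0.03 0.011 0; 0 0.0625 0.011 0; 0 0.0625 0.011 0; 0.05 0.0625 0.011 0; 0.1 0.0625 0.011 0; 0.14 0.0625 0.011 0; 0.16 0.0625 0.011 0; 0.16 0.0625 0.011 0; 0.16 0.0625 0.011 0"}}

```text
clock: 14.22
eef_pos: [0.4944, -0.3351, 0.1125]
tool_rot: [[0.001, 0.97, -0.241], [-0.001, -0.241, -0.97], [-1.0, 0.001, 0.0]]
wrist_force: [-0.1, -0.3, 1.0]
gripper_width: 0.0527
```

```bash
python3 snap.py 10 wrist
```

```text
14.275 [ 0.4947 -0.3354  0.1128] [[0.0015, 0.9705, -0.2413], [-0.0013, -0.2413, -0.9705], [-1.0, 0.0017, 0.0009]] F [ 0.69 -0.8   0.85] T [0.02 0.01 0.02] 0.052777749868343916 [-0.71  0.49  1.65  0.    1.    1.1 ]
zyaw -103.96256915580295
```

View pics/wrist10.png

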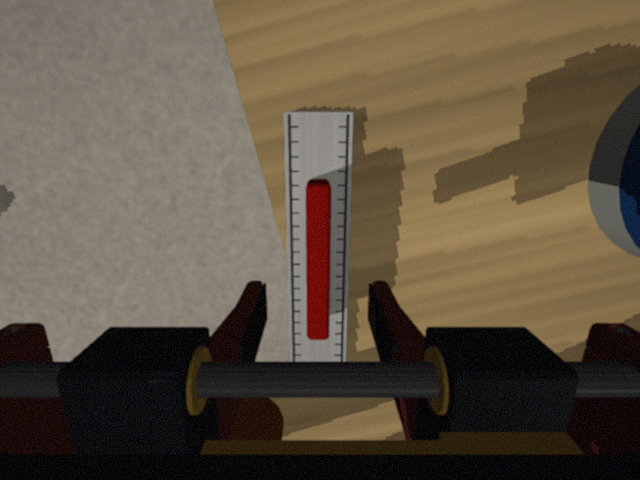

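The bar at column 318 is centred between the fingers (264 and 370), so I'll lower and grip.

{"method": "carry_out", "body": {"motion": "0.04 0 0 0; 0.065 0 0 0; 0.0755 0 0 0; 0.0755 0 0 0; 0.0755 0 0 0; 0.0755 0 0 0"}}

```text
clock: 15.02
eef_pos: [0.4948, -0.3358, 0.037]
tool_rot: [[0.002, 0.97, -0.242], [-0.001, -0.242, -0.97], [-1.0, 0.002, 0.001]]
wrist_force: [0.5, 0.4, -0.4]
gripper_width: 0.0523
```

{"method": "carry_out", "body": {"motion": "0 0 0 0; 0 0 0 0; 0 0 0 0; 0 0 0 0; 0 0 0 0; 0 0 0 0", "grip": 0, "grip_force": 50}}

```text
clock: 15.78
eef_pos: [0.4941, -0.3353, 0.0359]
tool_rot: [[-0.0, 0.97, -0.242], [0.0, -0.242, -0.97], [-1.0, -0.0, -0.0]]
wrist_force: [0.1, -0.7, -0.2]
gripper_width: 0.0157
```

{"method": "carry_out", "body": {"motion": "-0.03 0 0 0; -0.08 0 0 0; -0.12 0 0 0; -0.14 0 0 0; -0.14 0 0 0"}}

```text
clock: 16.4
eef_pos: [0.4948, -0.3357, 0.1772]
tool_rot: [[0.002, 0.97, -0.242], [-0.002, -0.242, -0.97], [-1.0, 0.003, 0.001]]
wrist_force: [1.0, -0.0, -3.0]
gripper_width: 0.0158
```

```bash
python3 snap.py 11 wrist
```

```text
16.45 [ 0.494  -0.3351  0.1758] [[0.0002, 0.9704, -0.2417], [-0.0001, -0.2417, -0.9704], [-1.0, 0.0003, 0.0]] F [-0.28 -0.4  -3.  ] T [0.04 0.02 0.01] 0.015661462394820212 [-0.71  0.42  1.59  0.    1.13  1.1 ]
zyaw -103.98518256342913
```

View pics/wrist11.png

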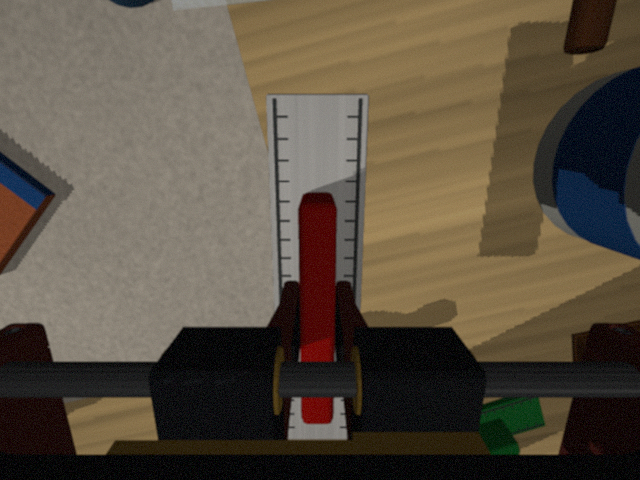

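{"method": "carry_out", "body": {"motion": "-0.06 0 0 0; -0.075 0.11 -0.277 -47.6; -0.075 0.11 -0.277 -47.6; -0.075 0.11 -0.277 -47.6; -0.075 0.11 -0.277 -47.6; -0.075 0.11 -0.277 -47.6; -0.075 0.11 -0.277 -47.6; -0.075 0.11 -0.277 -47.6; -0.075 0.11 -0.277 -47.6; -0.075 0.11 -0.277 -47.6"}}

```text
clock: 17.7
eef_pos: [0.6671, -0.0942, 0.2507]
tool_rot: [[-0.001, 0.834, 0.552], [0.0, 0.552, -0.834], [-1.0, -0.001, -0.0]]
wrist_force: [-0.3, -0.1, -1.6]
gripper_width: 0.0153
```

```bash
python3 snap.py 12 wrist scene
```

```text
17.8 [ 0.6674 -0.0939  0.251 ] [[-0.0, 0.8336, 0.5524], [0.0001, 0.5524, -0.8336], [-1.0, 0.0, -0.0001]] F [ 0.06 -0.14 -2.87] T [0.05 0.03 0.01] 0.015537221796296508 [-0.24  0.46  1.33  0.    1.36  0.74]
zyaw -56.46894901841339
```

View pics/wrist12.png

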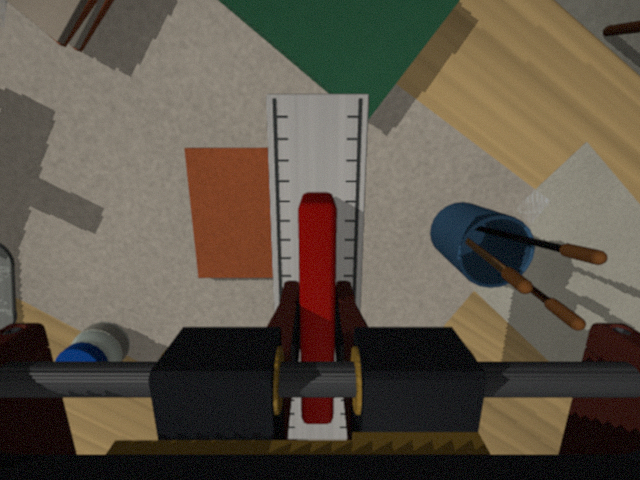

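View pics/scene12.png

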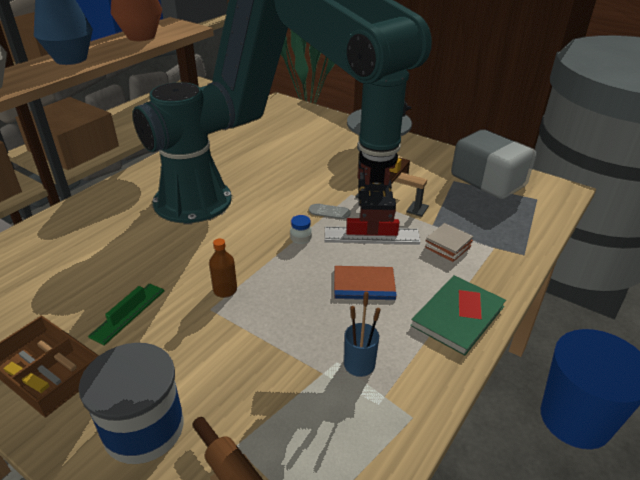

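Run:
```python
from m import *
w=pickle.load(open("wrist12.pkl","rb"))
cv2.imwrite("pics/h1.png",cv2.resize(w["img"][135:290,175:295],None,fx=5,fy=3.8*5/5+0.07,interpolation=cv2.INTER_CUBIC) if 0 else cv2.resize(w["img"][135:290,175:295],None,fx=3.8,fy=3.8,interpolation=cv2.INTER_CUBIC))
```

```text
(no output)
```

View pics/h1.png

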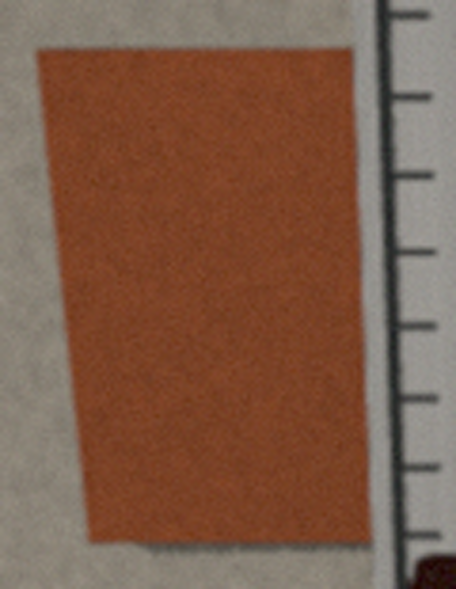

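Run:
```python
from m import *
w=pickle.load(open("wrist12.pkl","rb"))
p=px(175,135,3.8,[(38,48),(90,542),(352,48),(370,541)])
A,B,C,D=[ray(w,q,.014) for q in p]
print(A,B,np.linalg.norm(A-B)); a=lambda v:np.degrees(np.arctan2(v[1],v[0]))
print("yaw left edge",a(A-B),"top",a(C-A)+90,"bot",a(D-B)+90)
th=np.radians(33.6);n=np.array([np.sin(th),-np.cos(th),0]);tt=np.array([np.cos(th),np.sin(th),0])
m=(A+B)/2; print("center est",m+.055*n, "edge mid",m+.11*n)
# SE left edge in camera: held at z = TCPz-.0359+.008
o=r.get_obs(); z=o["eef_pos"][2]-.0359+.008; print("SE left edge dist from TCP along n:",[ (ray(w,q,z)-o["eef_pos"])@n for q in [(267,95),(274,215)]],[ (ray(w,q,z)-o["eef_pos"])@n for q in [(369,95),(362,215)]],[ (ray(w,q,z)-o["eef_pos"])@tt for q in [(318,95)]])
```

```text
[0.6520751 0.0664551 0.014    ] [ 0.52815454 -0.01536007  0.014     ] 0.14849251747939252
yaw left edge 33.4336981701922 top 33.43767251235923 bot 33.65723171742253
center est [ 0.62055135 -0.02026316  0.014     ] edge mid [ 0.65098789 -0.06607382  0.014     ]
SE left edge dist from TCP along n: [np.float64(-0.02372730403772437), np.float64(-0.022669684520256025)] [np.float64(0.022925352349938963), np.float64(0.02164066615168487)] [np.float64(0.09932423273797797)]
```

{"method": "carry_out", "body": {"motion": "0 0.001 -0.005 0; 0.05 0.001 -0.005 0; 0.1 0.001 -0.005 0; 0.14 0.001 -0.005 0; 0.17 0.001 -0.005 0; 0.19 0.001 -0.005 0; 0.195 0.001 -0.005 0; 0.195 0.001 -0.005 0; 0.195 0.001 -0.005 0"}}

```text
clock: 18.92
eef_pos: [0.667, -0.0886, 0.0574]
tool_rot: [[0.002, 0.833, 0.554], [-0.0, 0.554, -0.833], [-1.0, 0.002, 0.002]]
wrist_force: [0.3, -0.5, -1.8]
gripper_width: 0.0155
```

```bash
python3 snap.py 13 wrist scene
python3 - <<'E'
import cv2
s=cv2.imread("pics/scene13.png");cv2.imwrite("pics/i2.png",cv2.resize(s[220:330,310:420],None,fx=5,fy=5,interpolation=cv2.INTER_CUBIC))
E
```

```text
19.025 [ 0.6667 -0.0885  0.0572] [[0.0021, 0.8328, 0.5536], [-0.0004, 0.5536, -0.8328], [-1.0, 0.0015, 0.0015]] F [-0.38 -0.38 -2.08] T [ 0.02 -0.08  0.  ] 0.015518247393984429 [-0.23  0.65  1.51  0.    0.98  0.75]
zyaw -56.385489946588926
```

View pics/wrist13.png

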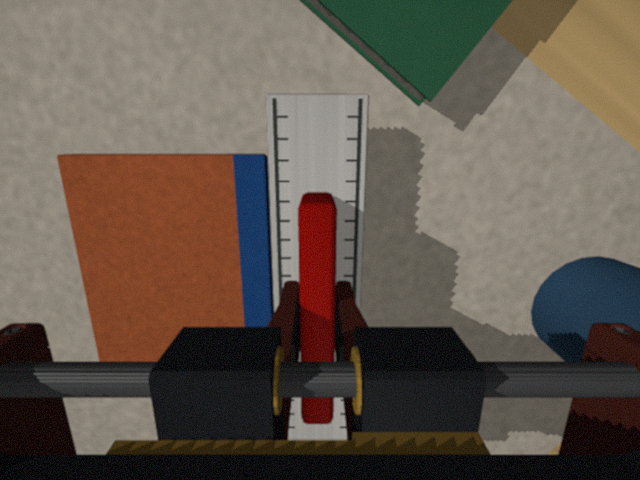

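View pics/i2.png

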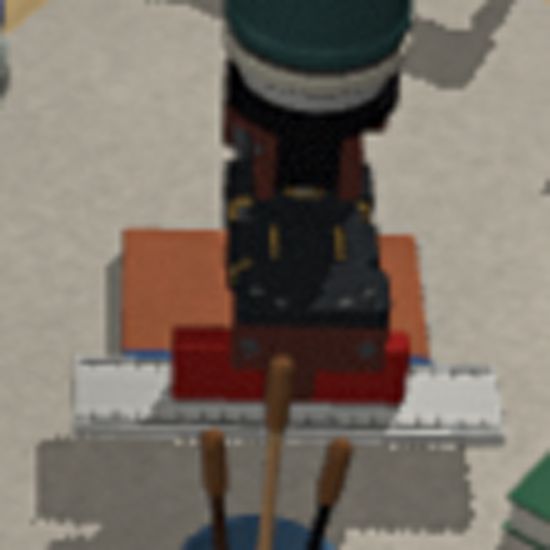

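Run:
```python
from m import *
w=pickle.load(open("wrist13.pkl","rb"))
cv2.imwrite("pics/i1.png",cv2.resize(w["img"][140:330,225:300],None,fx=3.1,fy=3.1,interpolation=cv2.INTER_CUBIC))
cv2.imwrite("pics/i3.png",cv2.resize(w["img"][85:185,225:305],None,fx=6,fy=6,interpolation=cv2.INTER_CUBIC))
```

```text
(no output)
```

View pics/i1.png

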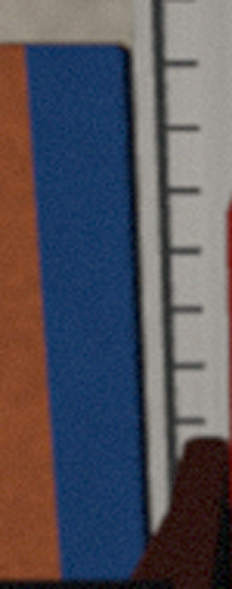

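View pics/i3.png

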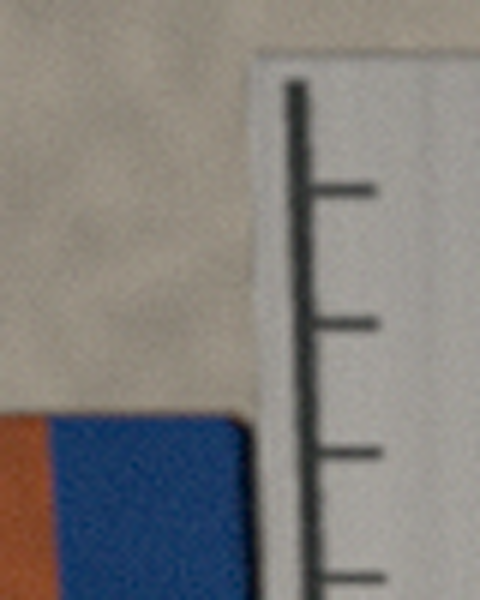

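Run:
```python
from m import *
w=pickle.load(open("wrist13.pkl","rb"))
o=r.get_obs(); T=o["eef_pos"]; z=T[2]-.0359+.008
th=np.radians(33.6);n=np.array([np.sin(th),-np.cos(th),0]);tt=np.array([np.cos(th),np.sin(th),0])
bl=[ray(w,q,.014) for q in px(225,85,6,[(240,425),(249,560)])+px(225,140,3.1,[(136,340),(142,440)])]
se=[ray(w,q,z) for q in px(225,85,6,[(250,60),(259,420)])+px(225,140,3.1,[(148,340)])]
bd=[ray(w,q,.014) for q in px(225,85,6,[(47,430)])+px(225,140,3.1,[(45,340),(60,560)])]
f=lambda L:[((q-T)@n*1000).round(2) for q in L]
print("blue",f(bl),"se",f(se),"band inner",f(bd),"along",[((q-T)@tt*1000).round(1) for q in bl+se])
```

```text
blue [np.float64(-28.36), np.float64(-28.07), np.float64(-28.39), np.float64(-28.06)] se [np.float64(-24.16), np.float64(-24.58), np.float64(-24.13)] band inner [np.float64(-45.26), np.float64(-45.02), np.float64(-45.01)] along [np.float64(72.9), np.float64(61.3), np.float64(21.4), np.float64(1.8), np.float64(100.3), np.float64(73.7), np.float64(26.1)]
```

{"method": "carry_out", "body": {"motion": "0.01 0 0 0; 0.018 0 0 0; 0.02 0 0 0; 0.02 0 0 0; 0.02 0 0 0; 0.02 0 0 0"}}

```text
clock: 19.77
eef_pos: [0.6653, -0.0882, 0.0359]
tool_rot: [[-0.001, 0.833, 0.554], [0.0, 0.554, -0.833], [-1.0, -0.001, -0.001]]
wrist_force: [-4.3, 0.9, 4.5]
gripper_width: 0.0157
```

```bash
cat > gap.py <<'E'
from m import *
import sys
w=pickle.load(open(f"wrist{sys.argv[1]}.pkl","rb"))
cv2.imwrite(f"pics/j{sys.argv[1]}.png",cv2.resize(w["img"][90:330,225:300][::1],None,fx=2.4,fy=2.4,interpolation=cv2.INTER_CUBIC))
cv2.imwrite(f"pics/k{sys.argv[1]}.png",cv2.resize(w["img"][85:275,235:295],None,fx=8,fy=3.1,interpolation=cv2.INTER_CUBIC))
E
python3 snap.py 14 wrist; python3 gap.py 14
```

```text
19.825 [ 0.6653 -0.0881  0.0359] [[-0.001, 0.8328, 0.5536], [0.0003, 0.5536, -0.8328], [-1.0, -0.0007, -0.0009]] F [-4.18  0.16  4.83] T [0.14 0.59 0.01] 0.015575858240341469 [-0.23  0.68  1.52  0.    0.95  0.75]
zyaw -56.38593174312161
```

View pics/k14.png

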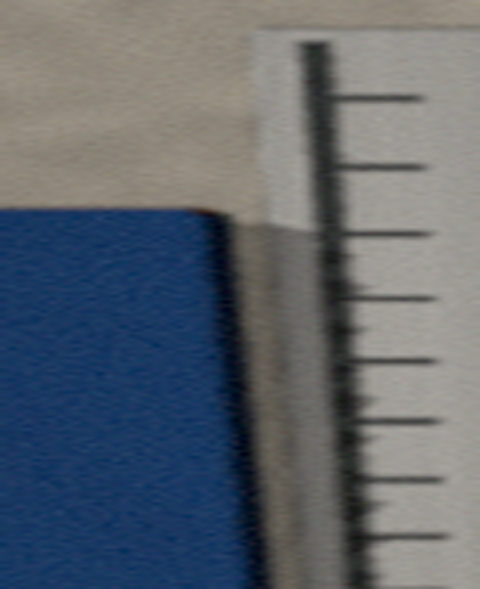

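Run:
```python
from m import *
w=pickle.load(open("wrist14.pkl","rb"))
o=r.get_obs(); T=o["eef_pos"]; z=.008
th=np.radians(33.6);n=np.array([np.sin(th),-np.cos(th),0]);tt=np.array([np.cos(th),np.sin(th),0])
def q(L): return [(235+(a+.5)/8-.5,85+(b+.5)/3.1-.5) for a,b in L]
bl=[ray(w,p,.014) for p in q([(208,215),(230,400),(248,570)])]
bb=[ray(w,p,.0) for p in q([(232,220),(270,570)])]
se=[ray(w,p,z) for p in q([(256,40),(268,200),(285,400),(300,570)])]
f=lambda L:[((p-T)@n*1000).round(2) for p in L]
print("blue top",f(bl),"blue bottom",f(bb),"se",f(se),"along",[((p-T)@tt*1000).round(1) for p in bl+se])
```

```text
blue top [np.float64(-27.25), np.float64(-27.25), np.float64(-27.39)] blue bottom [np.float64(-28.03), np.float64(-28.13)] se [np.float64(-24.27), np.float64(-24.52), np.float64(-24.75), np.float64(-24.93)] along [np.float64(73.8), np.float64(45.8), np.float64(17.4), np.float64(98.7), np.float64(75.9), np.float64(44.6), np.float64(15.2)]
```

{"method": "carry_out", "body": {"motion": "-0.001 0 0 0; -0.001 0 -0.001 0; -0.001 0 -0.002 0; -0.001 0 -0.0025 0; -0.001 0 -0.0025 0; -0.001 0 -0.0025 0"}}

```text
clock: 20.58
eef_pos: [0.6645, -0.0862, 0.0369]
tool_rot: [[0.0, 0.833, 0.554], [0.0, 0.554, -0.833], [-1.0, 0.0, -0.0]]
wrist_force: [-0.4, 0.3, -0.8]
gripper_width: 0.016
```

```bash
python3 snap.py 15 wrist; python3 gap.py 15
```

```text
20.625 [ 0.6645 -0.0862  0.0369] [[0.0001, 0.8328, 0.5536], [0.0001, 0.5536, -0.8328], [-1.0, 0.0001, -0.0]] F [ 0.69 -0.09 -3.09] T [-0.04 -0.04 -0.01] 0.01610438924880899 [-0.23  0.67  1.52  0.    0.94  0.75]
zyaw -56.38531257249601
```

View pics/k15.png

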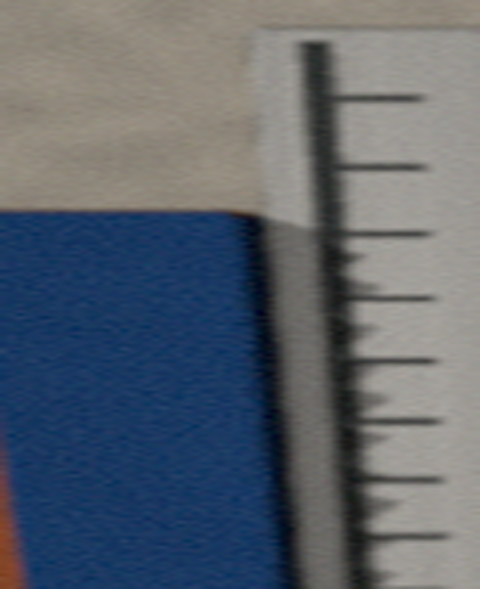

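{"method": "carry_out", "body": {"motion": "0.0005 0 0 0; 0.001 0 0 0; 0.001 0 0 0"}}

```text
clock: 21.0
eef_pos: [0.6645, -0.0862, 0.0359]
tool_rot: [[0.0, 0.833, 0.554], [0.0, 0.554, -0.833], [-1.0, 0.0, -0.0]]
wrist_force: [-0.3, -0.3, -1.9]
gripper_width: 0.016
```

```bash
python3 snap.py 16 wrist; python3 gap.py 16
python3 - <<'E'
from m import *
w=pickle.load(open("wrist16.pkl","rb"))
print(proj(w,[0,0,0]).shape)
o=r.get_obs();T=o["eef_pos"]
th=np.radians(33.6);n=np.array([np.sin(th),-np.cos(th),0]);tt=np.array([np.cos(th),np.sin(th),0])
for a in (.073,.02):
  for d in (-.024,-.025): 
    b=np.array([T[0],T[1],0])+a*tt+d*n
    for z in (0,.008,.014):
      p=proj(w,b+[0,0,z])[0]; print(a,d,z,((p[0]-235+.5)*8-.5).round(1),((p[1]-85+.5)*3.1-.5).round(1))
E
```

```text
21.05 [ 0.6645 -0.0862  0.0359] [[-0.0, 0.8328, 0.5536], [0.0001, 0.5536, -0.8328], [-1.0, 0.0, -0.0001]] F [ 0.06  0.45 -2.44] T [-0.04 -0.01  0.03] 0.015419049417709458 [-0.23  0.67  1.52  0.    0.94  0.75]
zyaw -56.38568498536319
(1, 2)
0.073 -0.024 0 295.2 218.3
0.073 -0.024 0.008 278.2 219.7
0.073 -0.024 0.014 264.3 220.7
0.073 -0.025 0 279.3 218.4
0.073 -0.025 0.008 261.5 219.7
0.073 -0.025 0.014 247.0 220.7
0.02 -0.024 0 325.2 529.2
0.02 -0.024 0.008 310.8 543.8
0.02 -0.024 0.014 299.2 555.5
0.02 -0.025 0 310.5 529.2
0.02 -0.025 0.008 295.6 543.8
0.02 -0.025 0.014 283.5 555.5
```

View pics/k16.png

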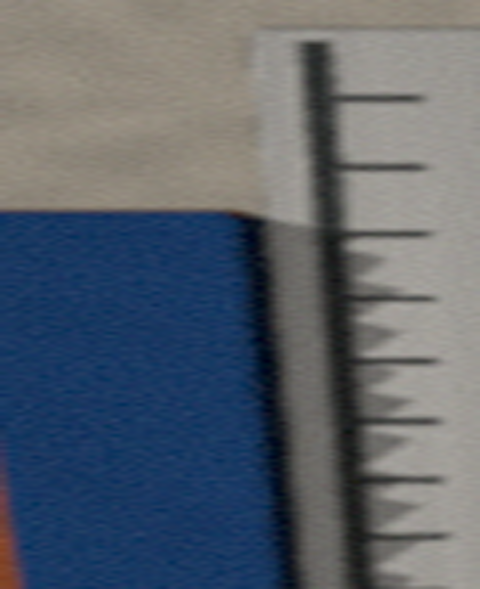

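{"method": "carry_out", "body": {"motion": "0 0 -0.0003 0; 0 0 -0.0006 0; 0 0 -0.0006 0; 0 0 -0.0006 0"}}

```text
clock: 21.55
eef_pos: [0.6641, -0.0857, 0.0359]
tool_rot: [[-0.0, 0.833, 0.554], [0.0, 0.554, -0.833], [-1.0, -0.0, -0.0]]
wrist_force: [-0.0, 0.4, -1.9]
gripper_width: 0.0158
```

```bash
python3 snap.py 17 wrist; python3 gap.py 17
```

```text
21.6 [ 0.6641 -0.0857  0.0359] [[-0.0001, 0.8328, 0.5536], [0.0001, 0.5536, -0.8328], [-1.0, -0.0, -0.0002]] F [ 1.32 -1.06 -2.53] T [-0.05  0.    0.01] 0.015899909658165724 [-0.23  0.67  1.53  0.    0.94  0.75]
zyaw -56.38789379338114
```

View pics/k17.png

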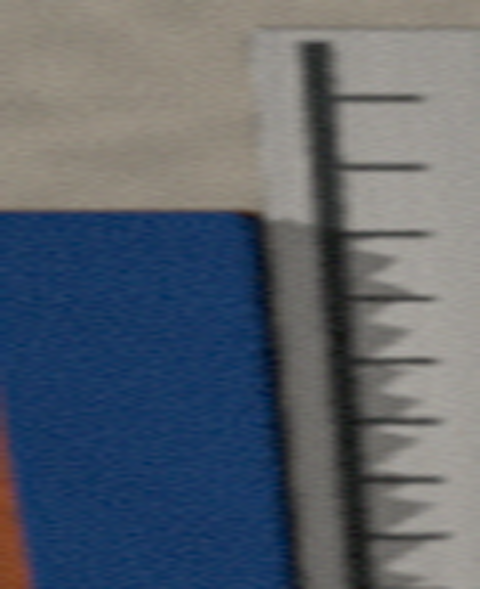

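The gap has closed: the blue edge and plate edge differ by about what the 6 mm height step alone gives. I'll set it down and release.

{"method": "carry_out", "body": {"motion": "0.0005 0 0 0; 0.0005 0 0 0; 0.0005 0 0 0"}}

```text
clock: 21.98
eef_pos: [0.6641, -0.0857, 0.0359]
tool_rot: [[0.0, 0.833, 0.554], [0.0, 0.554, -0.833], [-1.0, 0.0, 0.0]]
wrist_force: [-2.5, -0.7, 5.4]
gripper_width: 0.0158
```

{"method": "carry_out", "body": {"motion": "0 0 0 0; 0 0 0 0; 0 0 0 0; 0 0 0 0; 0 0 0 0", "grip": 45}}

```text
clock: 22.6
eef_pos: [0.6642, -0.0857, 0.0354]
tool_rot: [[-0.0, 0.833, 0.554], [0.0, 0.554, -0.833], [-1.0, 0.0, -0.0]]
wrist_force: [-0.0, 0.5, 0.6]
gripper_width: 0.0394
```

```bash
python3 snap.py 18 wrist; python3 gap.py 18
```

```text
22.65 [ 0.6642 -0.0857  0.0353] [[-0.0, 0.8328, 0.5536], [0.0001, 0.5536, -0.8328], [-1.0, 0.0, -0.0001]] F [0.32 0.06 1.29] T [ 0.04 -0.01 -0.  ] 0.039559934206180015 [-0.23  0.67  1.53  0.    0.94  0.75]
zyaw -56.38712824489517
```

View pics/k18.png

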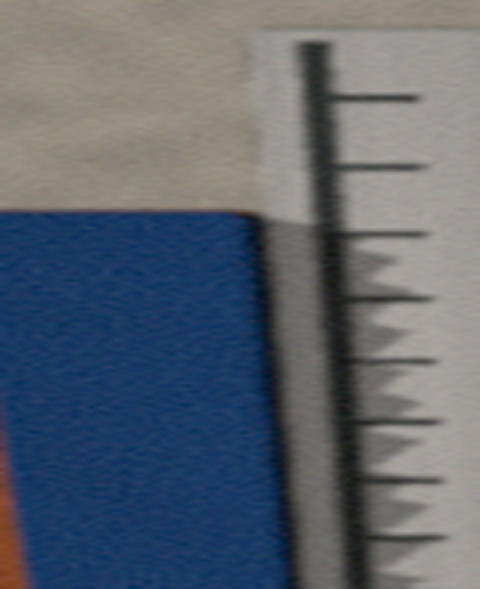

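Still flush after release. Next I'll retreat straight up, then back away, and check everything.

{"method": "carry_out", "body": {"motion": "-0.02 0 0 0; -0.06 0 0 0; -0.12 0 0 0; -0.18 0 0 0; -0.22 0 0 0; -0.22 -0.06 0 0; -0.22 -0.11 0 0; -0.22 -0.11 0 0; -0.22 -0.11 0 0"}}

```text
clock: 23.78
eef_pos: [0.5733, -0.1467, 0.2567]
tool_rot: [[0.002, 0.833, 0.553], [-0.0, 0.553, -0.833], [-1.0, 0.002, 0.001]]
wrist_force: [-0.2, -0.0, 0.2]
gripper_width: 0.0396
```

```bash
python3 snap.py 19 wrist scene top
python3 - <<'E'
import cv2
s=cv2.imread("pics/scene19.png");cv2.imwrite("pics/l2.png",cv2.resize(s[150:330,310:450],None,fx=3.3,fy=3.3,interpolation=cv2.INTER_CUBIC))
E
```

```text
23.925 [ 0.5737 -0.1461  0.2557] [[0.0009, 0.8323, 0.5544], [0.0001, 0.5544, -0.8323], [-1.0, 0.0008, 0.0005]] F [-0.47 -0.23 -0.27] T [ 0.01 -0.    0.03] 0.039551626953181034 [-0.37  0.33  1.51  0.    1.3   0.62]
zyaw -56.332544446826795
```

View pics/wrist19.png

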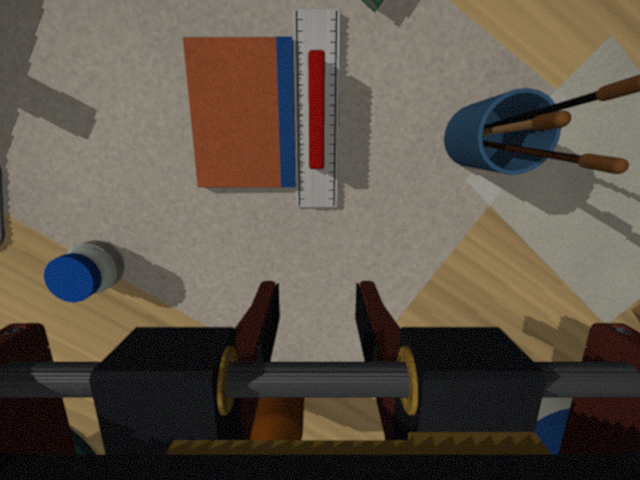

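View pics/l2.png

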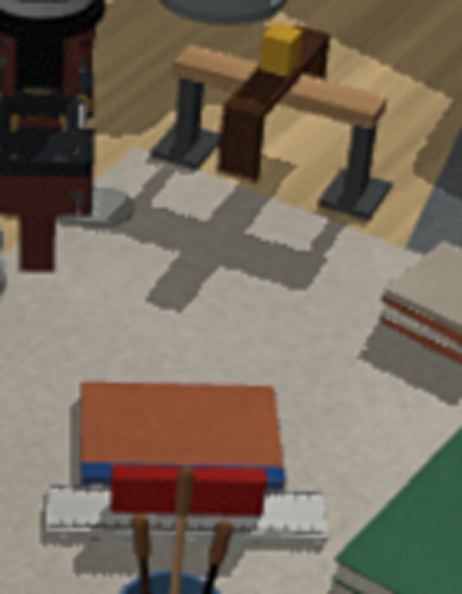

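View pics/top19.png

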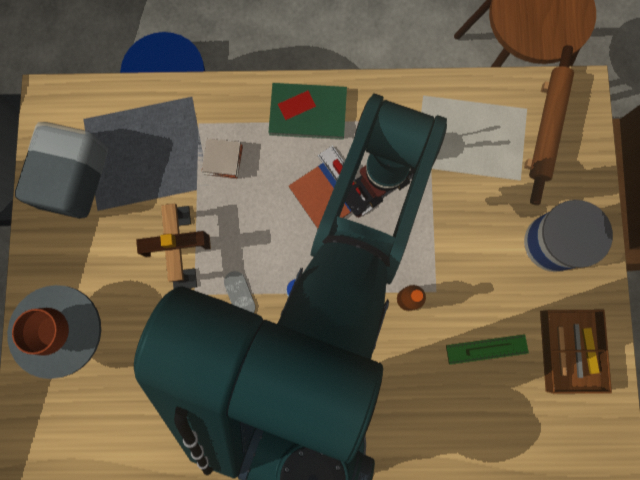

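Run:
```python
import cv2
s=cv2.imread("pics/wrist19.png");cv2.imwrite("pics/n1.png",cv2.resize(s[0:220,270:345],None,fx=8,fy=2.7,interpolation=cv2.INTER_CUBIC))
```

```text
(no output)
```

View pics/n1.png

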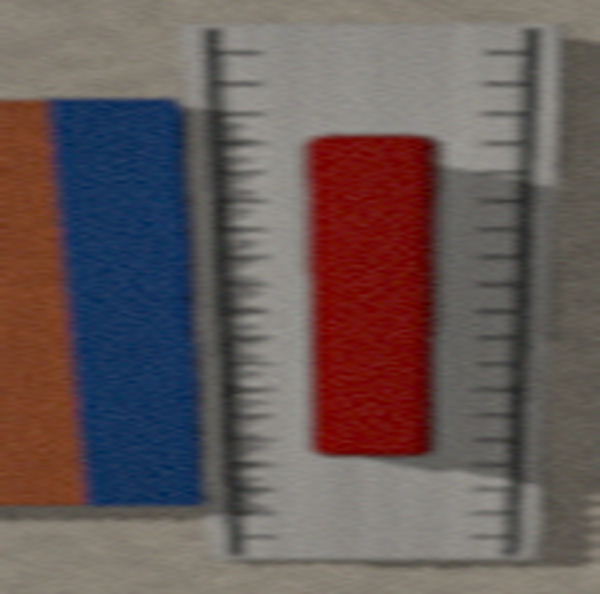

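Run:
```python
from m import *
w=pickle.load(open("wrist19.pkl","rb"))
def q(L,z): return [ray(w,(270+(a+.5)/8-.5,(b+.5)/2.7-.5),z) for a,b in L]
se=q([(184,35),(211,545)],.008); bl=q([(178,105),(190,300),(201,500)],.014); ex=q([(300,25),(300,557)],.008)
t_=(se[0]-se[1]);yaw=np.degrees(np.arctan2(t_[1],t_[0])); b=bl[0]-bl[2]; print("SE yaw",yaw,"blue yaw",np.degrees(np.arctan2(b[1],b[0])))
t_/=np.linalg.norm(t_);n=np.array([t_[1],-t_[0],0])
print("gap mm",[((se[0]-p)@n*1000).round(2) for p in bl],"along",[((p-ex[1])@t_*1000).round(1) for p in bl+ex])
print("edge mid",((bl[0]+bl[2])/2).round(4))
# top check of bystanders
a=pickle.load(open("top0.pkl","rb"))["img"].astype(int);b=pickle.load(open("top19.pkl","rb"))["img"].astype(int)
s0=pickle.load(open("scene0.pkl","rb"))["img"].astype(int);s1=pickle.load(open("scene19.pkl","rb"))["img"].astype(int)
cv2.imwrite("pics/diff.png",np.clip(abs(s0-s1).max(2)*2,0,255).astype(np.uint8))
```

```text
SE yaw 33.535394197033845 blue yaw 33.59383352769032
gap mm [np.float64(0.85), np.float64(0.69), np.float64(0.7)] along [np.float64(169.3), np.float64(102.0), np.float64(24.8), np.float64(196.9), np.float64(0.0)]
edge mid [ 0.6495 -0.0653  0.014 ]
```

View pics/diff.png

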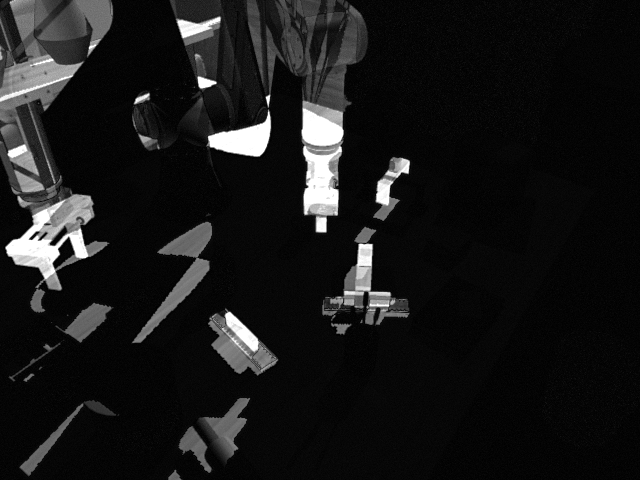

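```bash
python3 -c "
from h import *
print(r.sign_off())"
```

```text
the job is handed in; nothing more can be done
None
```

I lifted the bridge off the tile and hung it across the rail first. Then I laid the red-gripped aluminium straightedge along the tile's blue edge, backed the arm clear and handed the job in at about 24 s. I made no pushes on the bystanders and no check failed.

- **Bridge:** I released it within about 1–2 mm of the rail's middle as measured by the wrist camera. It is square to the rail within about 0.1°, with one leg on each side. In the scene and wrist views it hangs level.
- **Rail position:** the cameras disagreed on the rail's centre by up to about 8 mm. I used the wrist value because it agreed from both ends of the rail. The top view differed by about 5 mm and the scene view had the worst fit.
- **Straightedge:** it lies flat and parallel to the blue edge within about 0.1°, and overhangs both ends by about 25 mm.
- **Gap to the tile:** the last picture measured 0.7–0.85 mm. That method reads edges roughly half a millimetre inward, and a close-up just before release showed practically none, so the true gap is probably a few tenths of a millimetre or less.
- **Everything else:** comparing the first and last scene pictures shows no shift of the tile or any bystander outside the areas the arm hid.

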